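Clamp the broad gilt corner sample in the mitre jig

TASK

Clamp the broadest of the three gilt corner samples in the corner jig, ready for drilling: throw the toggle clamp's handle open, lay the sample face up on the jig board with its outer corner pushed snugly home against both fences, then push the handle back over centre so that it snaps locked with the pad bearing on the sample. Leave the other two samples, the mallet and the mitre square where they lie.

Things in the scene. Friction and masses are not known exactly. Their poses are not given: they have to be found in the camera images.
- broad_mid (a point): The broadest gilt corner sample: square L, two equal legs 100 mm long outside, 38 wide, 24 high (17 across the face), ~190 g. Point on its line of symmetry at the inner corner and centre of mass, 55 mm from the outer corner, 12 mm above its underside. x points to the outer corner, so the legs run from there along (-1,1,0) and (-1,-1,0); z up. Starts flat, face up, any yaw, in one of three places.
- broad_corner (a point): The upright outer corner edge of the broad sample, 12 mm above its underside (half-way up); axes as broad_mid.
- narrow_mid (a point): Bystander: narrow gilt corner sample, L with legs 85 mm long and 20 wide, 18 high. Point half-way up on its line of symmetry, 45 mm from its outer corner; x points to the outer corner, legs as on the broad one.
- small_mid (a point): Bystander: small gilt corner sample, L with legs 65 mm long and 28 wide, 20 high. Point half-way up on its line of symmetry, 40 mm from its outer corner; x points to the outer corner, legs as on the broad one.
- nest_corner (a point): On the fixed corner jig: point of the board's upper face (18 mm above the bench) where the inner faces of its two dark wooden fences would meet. The fences run from 12 to 96 mm from it along (-1,1,0) and (-1,-1,0), 14 mm thick and high. A sample that is home has its corner here and its x along this x. Wooden board: x from -115 to 100 mm, y 100 mm either way; z up.
- bar_pivot (a point): Pivot of the toggle clamp's steel bar, 34 mm from nest_corner along +x, 42 mm above the board; axes as nest_corner. The bar, 12 mm wide, reaches 67 mm from it to -x, over the corner. Locked it lies about level; open it stands 60 degrees up, its end about 125 mm above the bench, right above nest_corner. The steel bracket spans x from 25 to 91 mm from nest_corner, 46 mm wide, 50 mm high.
- handle_hinge (a point): Pivot of the clamp's handle, 68 mm from nest_corner along +x, 18 mm above the board. Axes as nest_corner; the handle turns about y, its grip in the plane y = 0.
- handle_grip (a point): Middle of the handle's round black rubber grip, 85 mm from the pivot. The grip is 20 mm in diameter and spans 46 to 118 mm from the pivot.
- clamp_handle (a joint): Handle angle, rad. 0: locked, handle almost upright, leaning 0.15 rad to -x of nest_corner. 0.12: dead centre. It grows as the handle swings to +x; 1.12: open stop, leaning 0.97 rad to +x, bar raised. A spring drives it from dead centre to the nearer end, so it snaps over and stays. It takes 2 to 6 N at the grip, most when the pad is pressed on a sample. Starts locked on nothing.
- clamp_pad: Round rubber pad, 14 mm in diameter, sprung, under the end of the clamp's bar, 55 mm from the bar's pivot; origin at the centre of its lower face. Locked on nothing it hangs about 18 mm above the board; locked on the broad sample it bears on the corner block with about 6 N.
- vise_top (a point): Bystander, fixed: small bench vise with green enamel jaws, 112 mm high; point at its top, over the middle of its base. In its frame it fills x from -114 mm (tommy bar) to 71 mm and y 62 mm either way.
- mallet_mid (a point): Bystander: wooden mallet lying on its side. Point at the centre of its pale ash head, 75 x 125 x 56 mm (x, y, z); the handle, 25 mm thick, runs 235 mm from the head along -x.
- square_mid (a point): Bystander: aluminium mitre square lying flat. Stock 18 x 90 x 14 mm (along y) centred at (-30, -15) mm; blade 120 x 26 x 3 mm at 45 degrees centred at (5, 20) mm. Point 2 mm above the bench.
Not all that is in view belongs to the job. Leave any black or purple look-alike of the part that bears broad_mid alone.

How it is judged:
On the way, in this order (a step that is already met when the one before it is completed fails the run):
1. the toggle clamp is thrown open (value of joint clamp_handle above 0.95 rad), for 0.2 s.
2. with the clamp still open, the broad sample lies flat on the board with its outer corner home in the corner of the fences (within 5 mm, turned no more than 0.07 rad) (value of joint clamp_handle above 0.8 rad and horizontal distance between broad_corner and nest_corner below 0.005 m and z of broad_corner in the frame of nest_corner between 0.009 and 0.015 m and angle between broad_mid's own z axis and vertical below 0.08 rad and angle between the x axis of broad_mid and the x axis of nest_corner, either way round below 0.07 rad), for 0.2 s.
At the end, for the whole second after the job is handed in: Handle locked past centre (below 0.05 rad), pad bearing on the sample with over 3 N; the broad sample flat and face up on the board, its corner within 4 mm of the fences' corner, turned under 0.05 rad; the other samples, mallet and square within 20 mm of their starts (value of joint clamp_handle below 0.05 rad and contact force between clamp_pad and anything else above 3 N and horizontal distance between broad_corner and nest_corner below 0.004 m and z of broad_corner in the frame of nest_corner between 0.009 and 0.015 m and angle between broad_mid's own z axis and vertical below 0.08 rad and angle between the x axis of broad_mid and the x axis of nest_corner, either way round below 0.05 rad and distance of each of narrow_mid, small_mid, mallet_mid, square_mid from where it was at the start of the episode below 0.02 m); the robot touches nothing.
It fails at once if another sample, the mallet or the mitre square is shifted by more than 20 mm (distance of any of narrow_mid, small_mid, mallet_mid, square_mid from where it was at the start of the episode above 0.02 m).
It also fails if it takes over 70 s, if anything falls off the work surface, if the arm or the gripper's body presses on something with over 40 N, if the wrist force passes 120 N, or if a joint passes its speed limit or range.

ROBOT

A 6-joint arm with a two-finger parallel gripper is mounted at the origin on the work surface. World frame = base frame: x ahead of the robot, y to its left, z up, the work surface at z = 0. Lengths are in m, angles in rad, forces in N, time in s.
With the tool pointing down it reaches from about 0.35 to 0.775 m from the base axis. Payload 7.3 kg.
Tool frame: the origin (TCP) lies between the finger pads; the fingertips stand 25 mm ahead of it and the grasp point (between the pads) lies 6 mm ahead of it; y points along the fingers, z is the direction in which the jaws open and shut, and the axes are right-handed (so a half turn about y gives the same grasp; the last joint's range is limited). The gripper opens to 92 mm and grips with 3 to 60 N. Pads are 19 mm wide; open, the fingers measure 130 mm over their backs; the gripper's body (75 mm by 190 mm) begins 47 mm behind the grasp point.
Start: joints at [1.112, 0.342, 1.524, -0, 1.275, -0.146], TCP at [0.162, 0.5, 0.252] pointing down, gripper open.
Joint ranges: [-2.53, 2.53], [-0.77, 2.02], [0.04, 2.7], [-1, 4.14], [0.28, 2.66], [-3.11, 3.11]. Speed limits (rad/s): [2.57, 2.57, 3.14, 3.14, 3.14, 3.14].

INTERFACE

Orientations are given as [roll, pitch, yaw] about the fixed x, y, z axes, in that order (R = Rz(yaw) Ry(pitch) Rx(roll)).
In Python, from cell import sensors, read_camera, hand_in gives the robot as it stands. The module is installed in compiled form; this text tells all that it offers.
- The arm moves only by the tool send_rows, never from a script. Its argument "motion" is a list that holds one entry, the list of rows, each a list of 4 numbers: the shift along the tool's x, y, z in m, then the turn about the tool's y in degrees. In form: [[[tx, ty, tz, twist], ...]]. A call has 1 to 8 rows; each row is the pose to reach, as a shift and turn from the pose measured when the call began, along the tool's axes at that moment; what a row does not reach only later rows make up. A row lasts 1/10 s, in which the tool goes at most 50 mm and 8.59 degrees, less where a joint would pass 70% of its speed; a pose out of reach is approached as far as the arm can. A call with a gripper value outside its range is refused whole. "gripper" is the opening, from 0 (shut) to 1 (fully open), set as the call begins (left out, the last holds). The fingers move at their own pace and stop on an object; "grip_force" is the grip in N (left out, the last holds). Time passes only in rows, so rows that repeat a pose let the fingers close. It gives the time, the measured TCP pose, the force and the opening at its end, in the units of the state.
- sensors.observe(): the state, without advancing time (a new reading comes with each control period).
- read_camera(name): name is "scene" or "top"; returns a dict with "frame" (384x512x3 uint8, red, green, blue), "fx", "fy", "cx", "cy" (pixels), "distortion" ([k1, k2, p1, p2, k3] as OpenCV has them; the pictures are not rectified), "extrinsics" (4x4, takes a point from world to camera coordinates). Camera axes: x right, y up, looking along -z (the intrinsics and any distortion apply to the point x, -y, -z); pixel columns grow to the right and rows downward; lengths in m; the calibration is good to about 2 mm. A picture is of the moment at which its call begins. There is no depth.
- hand_in(): hands the job in, once; it reports no verdict.
The state is a dict: "time": time; "qpos": joint angles; "qvel": joint speeds; "joint_efforts": joint torques, N m; "tool_pos": TCP position; "tool_rot": TCP orientation; "contact_force": force on the tool from outside, world axes, zero at the start; "torque": the same for the moment, N m; "opening": finger opening in m.
Only numpy, scipy, OpenCV 4.12 (cv2) and the standard library are available. Lean on these libraries where they do the work, as an engineer would, in place of code of your own. Each camera call takes 0.05 s, during which the arm holds its last target.

## Working session

There is one attempt and no reset: what is moved stays moved. The work goes in short steps, Python scripts to look and compute and a tool call to move; the robot and the scene stay as the last step left them, time stands still between calls to the robot, and variables do not carry over. Pictures are saved under pics/ and viewed, and the job is handed in when it is done.

Besides the shell and the picture viewer there is one more tool, called as name(argument=value, ...), one argument or row to a line, values as JSON. send_rows: Moves the arm, as the interface text tells. Its arguments: {"type":"object","properties":{"motion":{"type":"array"},"gripper":{"type":"number"},"grip_force":{"type":"number"}},"required":["motion"]}

```bash
mkdir -p pics
python3 - <<'E'
from cell import sensors, read_camera
import cv2,pickle
s=sensors.observe();print(s)
d={}
for n in("scene","top"):
    c=read_camera(n);d[n]=c;cv2.imwrite(f"pics/{n}0.png",cv2.resize(c["frame"][:,:,::-1],(800,600),interpolation=cv2.INTER_CUBIC))
    print(n,{k:c[k] for k in c if k!="frame"})
pickle.dump(d,open("cam0.pkl","wb"))
E
```

```text
{'time': 0.0, 'qpos': array([ 1.11201521e+00,  3.42707675e-01,  1.52503891e+00, -1.80332439e-05,
        1.27539160e+00, -1.45994256e-01]), 'qvel': array([ 0.00068861,  0.00175535, -0.00049568,  0.0005387 , -0.00024713,
        0.00109053]), 'joint_efforts': array([-1.64331424e-03, -4.31237018e+01, -2.44217223e+01,  7.15607777e-02,
        5.60554233e-02, -1.31477846e-04]), 'tool_pos': array([0.16136007, 0.49919035, 0.2510451 ]), 'tool_rot': array([-1.57232792e+00,  2.07777110e-04, -3.12781758e-01]), 'contact_force': array([0.78486118, 0.53814791, 0.69881722]), 'torque': array([-0.05596353, -0.02297634,  0.00880208]), 'opening': 0.09184397541875994}
scene {'fx': 405.24727086715006, 'fy': 405.24727086715006, 'cx': 254.72244615671275, 'cy': 191.0700193499855, 'distortion': array([-0.07587915,  0.        ,  0.        ,  0.        ,  0.        ]), 'extrinsics': array([[-0.77726423,  0.62915741,  0.00461143,  0.376093  ],
       [-0.53822721, -0.66868864,  0.51299803,  0.25055671],
       [ 0.32584012,  0.39625302,  0.8583774 , -1.69769556],
       [ 0.        ,  0.        ,  0.        ,  1.        ]])}
top {'fx': 407.62955510945346, 'fy': 407.62955510945346, 'cx': 252.76678718854765, 'cy': 193.90740581543832, 'distortion': array([-0.14417918,  0.        ,  0.        ,  0.        ,  0.        ]), 'extrinsics': array([[ 0.02586741, -0.99929798,  0.02710024, -0.0020466 ],
       [ 0.99445821,  0.02848659,  0.10119973, -0.51882037],
       [-0.10190068,  0.02433228,  0.99449695, -1.15334046],
       [ 0.        ,  0.        ,  0.        ,  1.        ]])}
```

View pics/scene0.png

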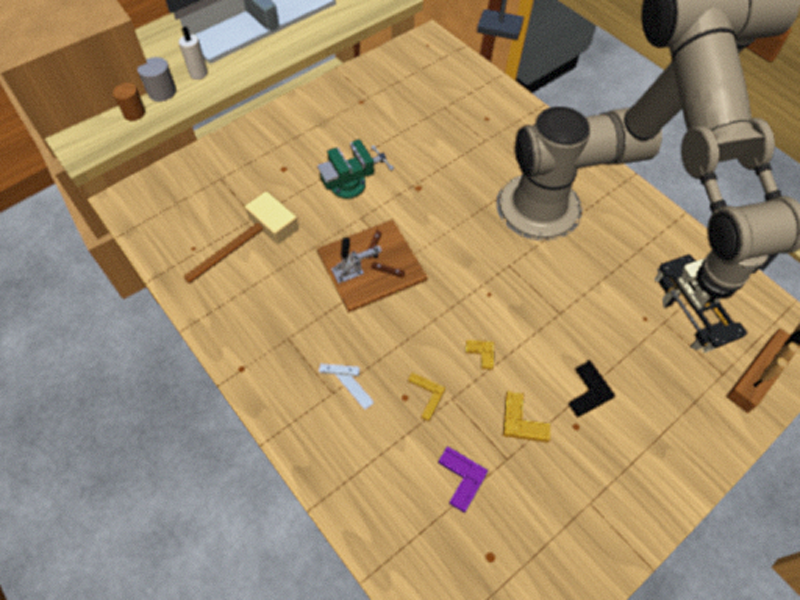

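View pics/top0.png

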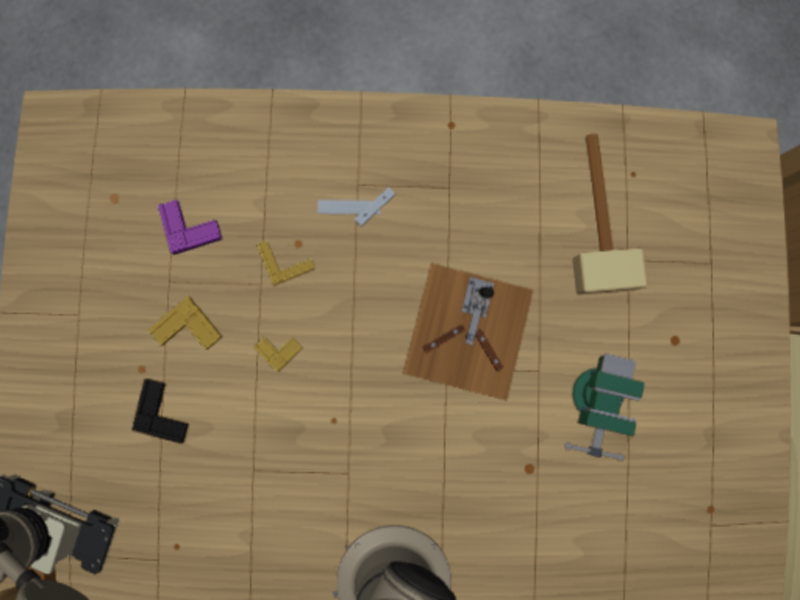

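```bash
cat > h.py <<'E'
import numpy as np,cv2,pickle
def K(c): return np.array([[c["fx"],0,c["cx"]],[0,c["fy"],c["cy"]],[0,0,1.]])
F=np.diag([1,-1,-1.])
def proj(c,P):
    P=np.atleast_2d(np.asarray(P,float));E=c["extrinsics"]
    R=F@E[:3,:3];t=F@E[:3,3]
    return cv2.projectPoints(P,cv2.Rodrigues(R)[0],t,K(c),c["distortion"])[0][:,0]
def ray(c,uv):
    n=cv2.undistortPoints(np.asarray(uv,float).reshape(-1,1,2),K(c),c["distortion"])[:,0]
    E=c["extrinsics"];R=F@E[:3,:3];t=F@E[:3,3]
    d=(R.T@np.c_[n,np.ones(len(n))].T).T
    return -R.T@t,d
def onz(c,uv,z):
    o,d=ray(c,uv);return o+d*((z-o[2])/d[:,2])[:,None]
def tri(cs,uvs):
    A=[];b=[]
    for c,u in zip(cs,uvs):
        o,d=ray(c,u);d=d[0]/np.linalg.norm(d[0]);M=np.eye(3)-np.outer(d,d);A.append(M);b.append(M@o)
    A=np.vstack(A);b=np.hstack(b);x=np.linalg.lstsq(A,b,rcond=None)[0];return x,np.linalg.norm(A@x-b)
def crop(c,x0,y0,w,h,s,fn,pts=None,lines=None):
    im=cv2.resize(np.ascontiguousarray(c["frame"][y0:y0+h,x0:x0+w,::-1]),None,fx=s,fy=s,interpolation=cv2.INTER_CUBIC)
    f=lambda p:(int(round((p[0]-x0+.5)*s-.5)),int(round((p[1]-y0+.5)*s-.5)))
    for p in (pts if pts is not None else []): cv2.circle(im,f(p),3,(255,0,255),-1)
    for a,b in (lines or []): cv2.line(im,f(a),f(b),(255,255,0),1)
    for k in range(0,w,10): cv2.putText(im,str(x0+k),(int((k+.5)*s),9),0,.32,(255,255,255),1);cv2.line(im,(int((k+.5)*s),10),(int((k+.5)*s),14),(255,255,255),1)
    for k in range(0,h,10): cv2.putText(im,str(y0+k),(0,int((k+.5)*s)),0,.32,(255,255,255),1)
    cv2.imwrite(fn,im)
def load(): return pickle.load(open("cam0.pkl","rb"))
E
python3 - <<'E'
from h import *
d=load()
crop(d["top"],75,180,90,70,8,"pics/tb.png")
crop(d["scene"],300,235,70,60,10,"pics/sb.png")
crop(d["top"],250,160,100,100,6,"pics/tj.png")
crop(d["scene"],195,135,85,70,9,"pics/sj.png")
E
```

```text
(no output)
```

View pics/tb.png

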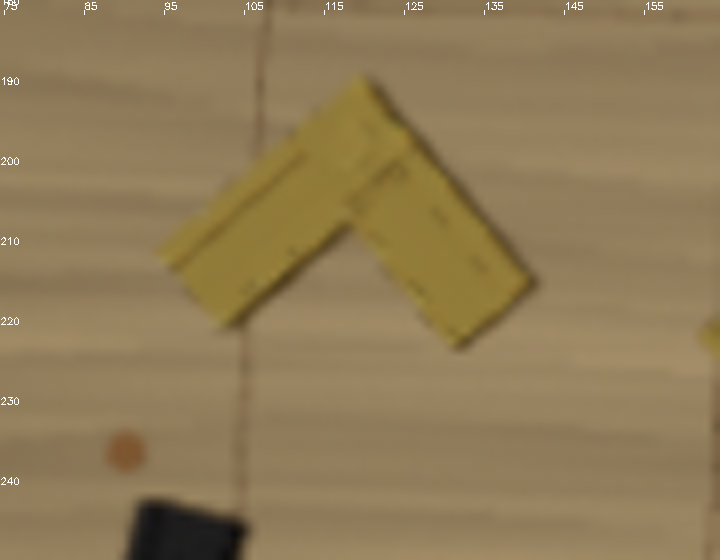

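View pics/sb.png

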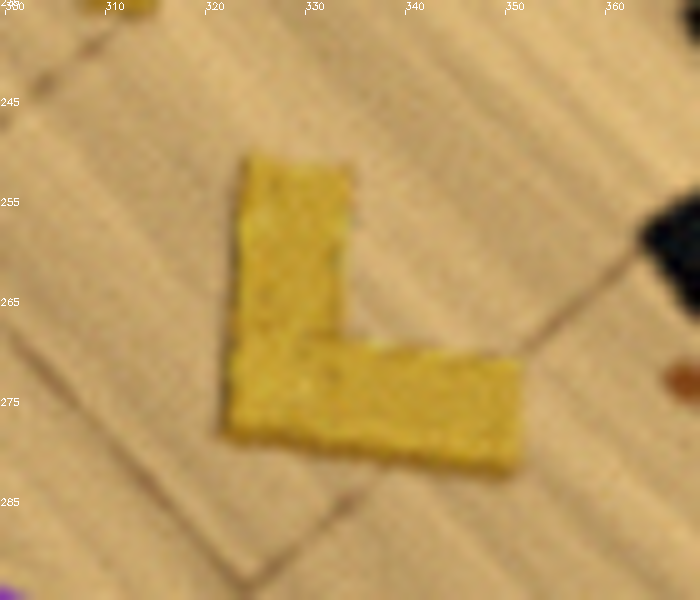

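View pics/tj.png

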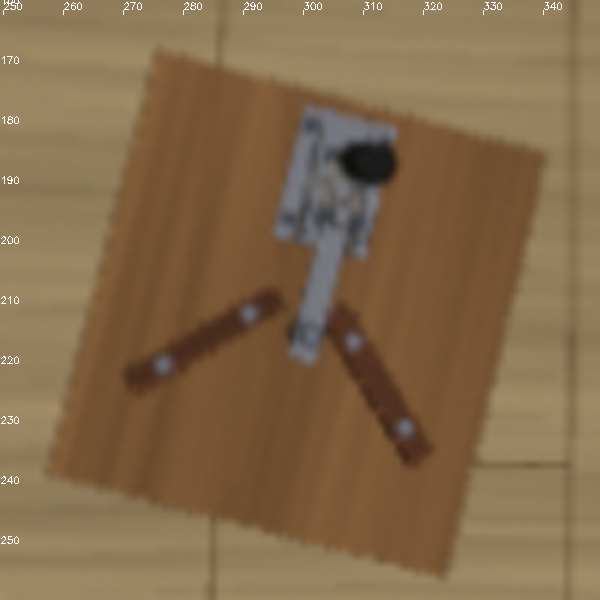

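View pics/sj.png

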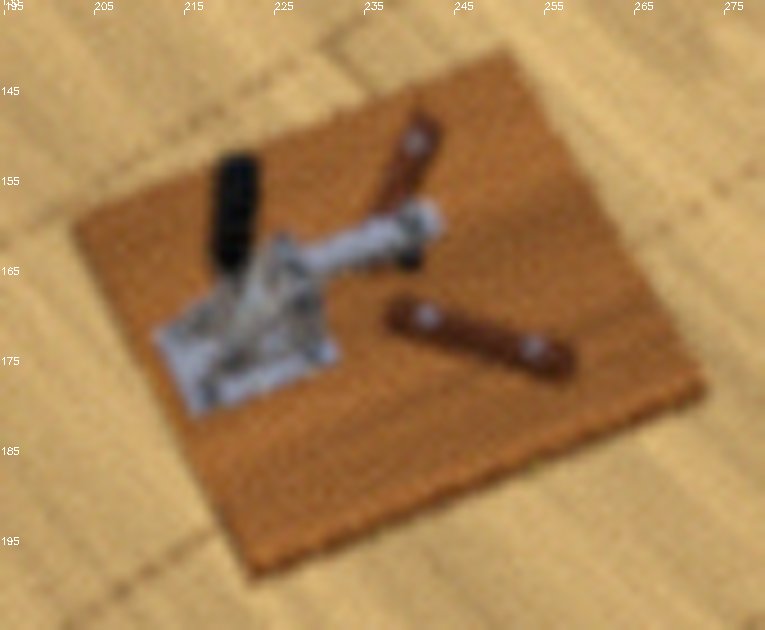

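```bash
cat > fit.py <<'E'
from h import *
from scipy.optimize import least_squares
d=load();T,S=d["top"],d["scene"]
def Tm(p,L):
    x,y,z,a=p;c,s=np.cos(a),np.sin(a);L=np.asarray(L,float)
    return np.c_[x+c*L[:,0]-s*L[:,1],y+s*L[:,0]+c*L[:,1],z+L[:,2]]
def fit(obs,p0,cams):
    f=lambda p:np.concatenate([(proj(cams[n],Tm(p,[l]))-np.array(u)).ravel() for n,l,u in obs])
    r=least_squares(f,p0,loss="soft_l1");return r.x,f(r.x).reshape(-1,2)
if __name__=="__main__":
    B=dict(tl=(.1,.1,0),tr=(.1,-.1,0),br=(-.115,-.1,0),bl=(-.115,.1,0))
    obs=[("top",B["tl"],(275.7,167.8)),("top",B["tr"],(340.3,184.8)),("top",B["br"],(323.7,255.7)),("top",B["bl"],(257.3,238.3)),
     ("scene",B["tr"],(202.8,159.8)),("scene",B["br"],(250.6,140.1)),("scene",B["bl"],(273.1,177.3)),("scene",B["tl"],(222.8,197))]
    for sub in (obs,obs[:4],obs[4:]):
        ob=sub
        if len(sub)==4:
            g=lambda p,sub=sub:np.concatenate([(proj(d[n],Tm([p[0],p[1],.018,p[2]],[l]))-np.array(u)).ravel() for n,l,u in sub])
            r=least_squares(g,[.5,-.1,-.2]);print("z fixed",r.x,g(r.x).round(1).tolist())
        else:
            p,e=fit(sub,[.5,-.1,.018,-.2],d);print("jig",p.round(4));print(e.round(1).tolist())
    s=2**.5/2
    def leg(a,b,sg,z): # a along leg, b inward
        return (-s*a-s*b, sg*(s*a-s*b), z)
    # y+ leg is left in top
    L=dict(oc=leg(0,0,1,0),lo=leg(.1,0,1,0),li=leg(.1,.038,1,0),ic=(-.038*2**.5,0,0),ro=leg(.1,0,-1,0),ri=leg(.1,.038,-1,0))
    obs=[("top",L["oc"],(120.1,188.9)),("top",L["lo"],(93.9,211.4)),("top",L["li"],(103.5,220.5)),("top",L["ic"],(118.5,207.2)),("top",L["ri"],(131.8,223)),("top",L["ro"],(141.75,214.9))]
    for u in [("oc",(322,278)),("ro",(323.8,250)),("ri",(334.7,250.8)),("ic",(333.8,268.7)),("li",(351.8,270.3)),("lo",(351,281.5))]:
        obs.append(("scene",L[u[0]],u[1]))
    p,e=fit(obs,[.55,.4,.02,0.],d);print("broad",p.round(4));print(e.round(1).tolist())
    g=lambda p:np.concatenate([(proj(d[n],Tm([p[0],p[1],.02,p[2]],[l]))-np.array(u)).ravel() for n,l,u in obs[:6]])
    r=least_squares(g,[.55,.4,0]);print("top only z=.02",r.x,g(r.x).round(1).tolist())
    print("tri oc",tri((T,S),((120.1,188.9),(322,278))))
    # bystanders
    for n,uv in dict(small=(278/1.5625,352/1.5625),narrow=(283/1.5625,265/1.5625),purple=(190/1.5625,230/1.5625)).items(): print(n,onz(T,[uv],.01).round(3))
E
python3 fit.py
```

```text
jig [ 0.4788 -0.1273  0.0175 -0.2259]
[[-0.4, 0.0], [0.2, 0.1], [0.0, 0.2], [-0.2, 0.7], [-1.1, -0.8], [0.0, 0.1], [0.1, 0.0], [-0.8, 1.5]]
z fixed [ 0.47951159 -0.12758058 -0.2287998 ] [-0.2, -0.3, 0.4, -0.1, -0.0, 0.1, -0.2, 0.3]
z fixed [ 0.47681846 -0.12694465 -0.22172428] [-0.7, -0.9, 0.3, -0.2, 0.6, -0.4, -0.2, 1.3]
broad [ 0.5223  0.4024  0.0192 -0.0372]
[[-0.2, 0.3], [0.4, 0.1], [-1.2, 0.8], [-0.3, 0.2], [-0.3, 0.4], [-0.4, -0.1], [-0.7, -0.5], [-0.7, 0.0], [-0.7, 0.7], [-0.6, -0.4], [-0.4, 0.4], [0.1, -0.1]]
top only z=.02 [ 0.52306462  0.40118341 -0.03682411] [0.1, -0.0, 0.7, -0.2, -0.9, 0.5, 0.0, -0.1, 0.1, 0.1, -0.0, -0.3]
tri oc (array([0.52217702, 0.40369224, 0.01677193]), np.float64(0.0022879175521526257))
small [[0.422 0.227 0.01 ]]
narrow [[0.586 0.225 0.01 ]]
purple [[0.65  0.408 0.01 ]]
```

```bash
cat >> h.py <<'E'
NEST=np.array([.4793,-.1274]);NY=-.2270
def n2w(x,y):
    c,s=np.cos(NY),np.sin(NY);return NEST+np.array([c*x-s*y,s*x+c*y])
def w2n(p):
    c,s=np.cos(NY),np.sin(NY);e=np.array(p[:2])-NEST;return np.array([c*e[0]+s*e[1],-s*e[0]+c*e[1]])
def st():
    from cell import sensors
    from scipy.spatial.transform import Rotation as Ro
    s=sensors.observe();R=Ro.from_euler("xyz",s["tool_rot"]).as_matrix();return s,R
def to(x,y,z,yaw,s=None):
    s0,R=st();d=R.T@(np.array([x,y,z])-s0["tool_pos"]);cur=np.arctan2(R[1,0],R[0,0])
    print("shift mm",(d*1000).round(1),"twist deg",round(-np.degrees((yaw-cur+np.pi)%(2*np.pi)-np.pi),2))
def rep():
    s,R=st();print("t",round(s["time"],2),"pos",s["tool_pos"].round(4),"nest",(w2n(s["tool_pos"])*1000).round(1),"rot",s["tool_rot"].round(3),"F",s["contact_force"].round(1),"open",round(s["opening"],4),"q",s["qpos"].round(2))
E
python3 - <<'E'
from h import *
rep()
to(.40,.30,.27,-.227)
x,y=n2w(.018,0);to(x,y,.26,-.227);to(x,y,.137,-.227)
E
```

```text
t 0.1 pos [0.1614 0.4992 0.2511] nest [-450.8  539. ] rot [-1.572  0.    -0.313] F [ 0.4 -1.1  0.1] open 0.0918 q [ 1.11  0.34  1.52 -0.    1.28 -0.15]
shift mm [ 288.3  -18.8 -116.2] twist deg -4.91
shift mm [ 513.2   -8.3 -496.9] twist deg -4.91
shift mm [ 513.3  114.7 -496.7] twist deg -4.91
```

send_rows(
  motion=[
    [[0.042,-0.003,-0.017,-1],[0.084,-0.006,-0.034,-2],[0.126,-0.009,-0.051,-3],[0.168,-0.012,-0.068,-4],[0.21,-0.015,-0.085,-4.9],[0.252,-0.017,-0.102,-4.9],[0.288,-0.019,-0.116,-4.9],[0.31,-0.019,-0.155,-4.9]],
  ],
  gripper=0,
)

```text
time: 0.9
tool_pos: [0.4113, 0.2557, 0.2699]
tool_rot: [-1.571, -0.001, -0.227]
contact_force: [1.4, -0.7, 0.2]
opening: 0.0329
```

Run:
```python
from h import *
rep()
x,y=n2w(.018,0);to(x,y,.26,-.227);to(x,y,.137,-.227)
```

```text
t 0.9 pos [0.4113 0.2557 0.2699] nest [-152.5  358. ] rot [-1.571e+00 -1.000e-03 -2.270e-01] F [ 1.4 -0.7  0.2] open 0.0329 q [ 0.4   0.25  1.6  -0.    1.29 -0.94]
shift mm [ 170.7   10.2 -357.9] twist deg -0.03
shift mm [ 170.6  133.2 -357.8] twist deg -0.03
```

send_rows(
  motion=[
    [[0.021,0.001,-0.045,0],[0.042,0.003,-0.09,0],[0.063,0.005,-0.135,0],[0.084,0.006,-0.18,0],[0.105,0.007,-0.225,0],[0.126,0.008,-0.27,0],[0.149,0.009,-0.315,0],[0.1705,0.01,-0.358,0]],
  ],
)

```text
time: 1.7
tool_pos: [0.4965, -0.1337, 0.26]
tool_rot: [-1.571, -0.0, -0.228]
contact_force: [0.4, 0.0, 0.2]
opening: 0.0005
```

Run:
```python
from h import *
from cell import read_camera
rep()
x,y=n2w(.018,0);to(x,y,.26,-.227);to(x,y,.137,-.227)
d={n:read_camera(n) for n in("scene","top")}
crop(d["scene"],170,90,120,110,5,"pics/s1.png")
print(proj(d["scene"],[[*n2w(.018,0),.24]]))
```

```text
t 1.7 pos [ 0.4965 -0.1337  0.26  ] nest [18.2 -2.3] rot [-1.571 -0.    -0.228] F [0.4 0.  0.2] open 0.0005 q [-0.41  0.32  1.54 -0.    1.29 -1.75]
shift mm [-0.2 -0.   2.3] twist deg -0.06
shift mm [ -0.2 123.    2.3] twist deg -0.06
[[227.88639742 134.23427391]]
```

View pics/s1.png

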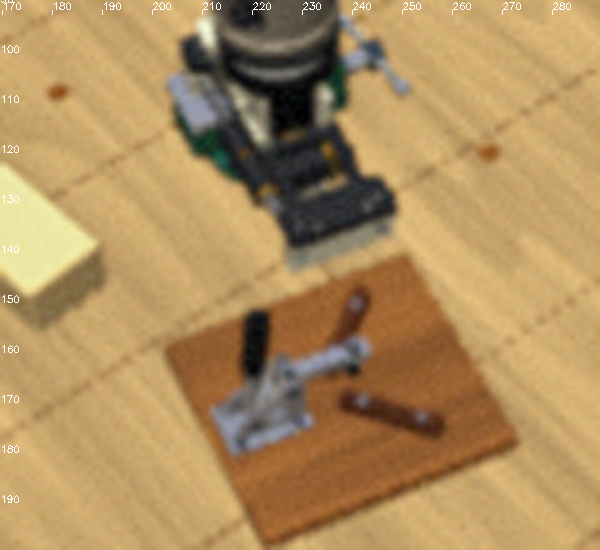

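Run:
```python
from h import *
from cell import read_camera
c=read_camera("scene");t=read_camera("top")
def box(x0,x1,y0,y1,z0,z1):
    V=[(x,y,z) for x in(x0,x1) for y in(y0,y1) for z in(z0,z1)]
    L=[(a,b) for a in V for b in V if a<b and sum(p!=q for p,q in zip(a,b))==1]
    return L
def pl(cam,B):
    w=lambda p:proj(cam,[[*n2w(.0182+p[0],-.0023+p[1]),.26+p[2]]])[0]
    return [(w(a),w(b)) for a,b in B]
B=box(-.0095,.0095,-.019,.019,-.025,.02)+box(-.0375,.0375,-.095,.095,.041,.1)
crop(c,180,80,90,75,8,"pics/s2.png",lines=pl(c,B))
crop(t,230,150,110,90,7,"pics/t2.png",lines=pl(t,B))
```

```text
(no output)
```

View pics/s2.png

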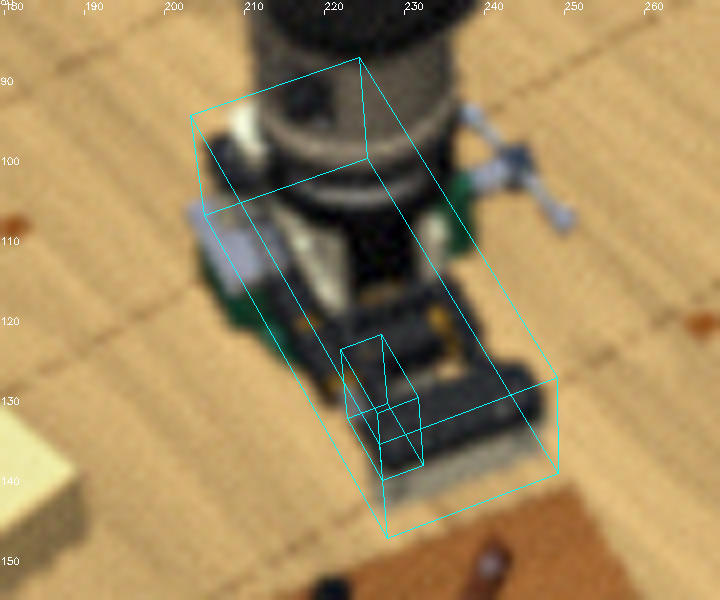

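View pics/t2.png

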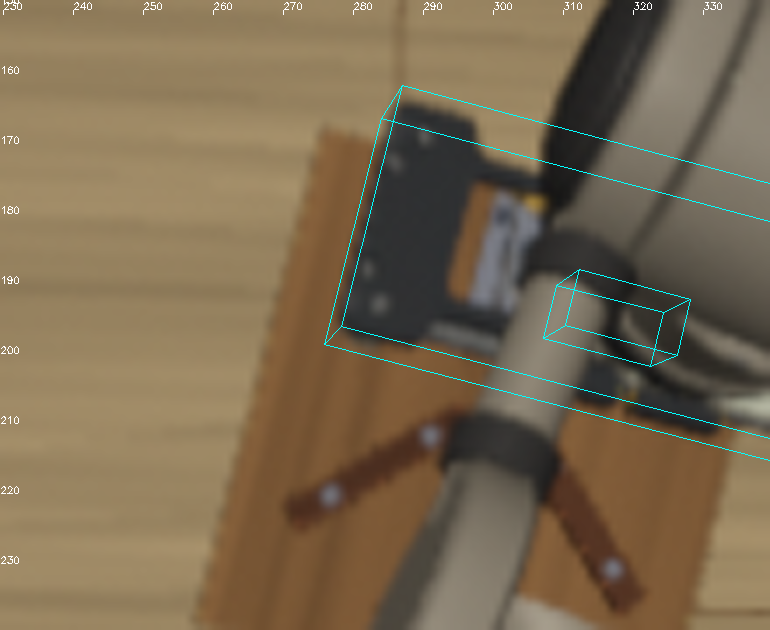

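send_rows(
  motion=[
    [[0,0.035,0.002,0],[0,0.07,0.002,0],[0,0.1,0.002,0],[0,0.118,0.002,0],[0,0.123,0.002,0],[0,0.123,0.002,0]],
  ],
)

```text
time: 2.5
tool_pos: [0.4963, -0.1288, 0.1363]
tool_rot: [-1.57, 0.002, -0.228]
contact_force: [-0.1, 0.1, -0.2]
opening: 0.0002
```

send_rows(
  motion=[
    [[0.01,0,0,0],[0.018,0,0,0],[0.026,0,0,0],[0.034,0,0,0],[0.042,0,0,0],[0.05,0,0,0],[0.058,0,0,0],[0.064,0,0,0]],
  ],
)

```text
time: 3.3
tool_pos: [0.5594, -0.1436, 0.1361]
tool_rot: [-1.57, 0.002, -0.229]
contact_force: [0.1, 0.3, -0.3]
opening: 0.0005
```

Run:
```python
from h import *
from cell import read_camera
rep()
c=read_camera("scene");crop(c,170,90,120,110,5,"pics/s3.png")
```

```text
t 3.3 pos [ 0.5594 -0.1436  0.1361] nest [81.6  2.3] rot [-1.57   0.002 -0.229] F [ 0.1  0.3 -0.3] open 0.0005 q [-0.38  0.55  1.53  0.    1.06 -1.73]
```

View pics/s3.png

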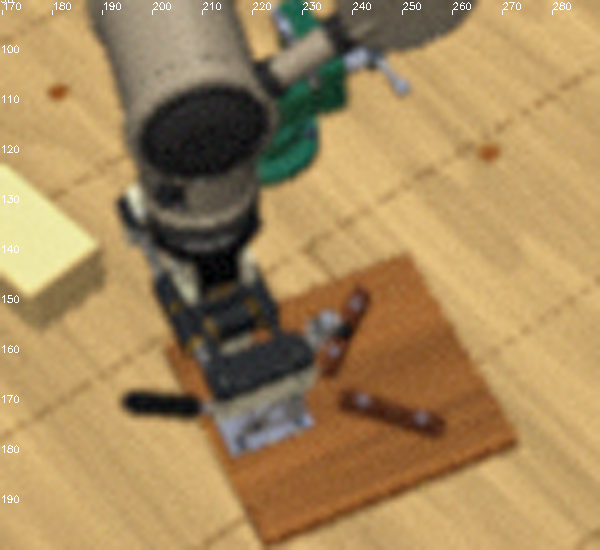

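send_rows(
  motion=[
    [[0,-0.04,0,0],[0,-0.08,0,0],[0,-0.12,0,0],[-0.03,-0.124,0.03,0],[-0.05,-0.124,0.07,0],[-0.06,-0.124,0.115,4],[-0.07,-0.124,0.16,8],[-0.08,-0.124,0.205,12]],
  ],
  gripper=0.76,
)

```text
time: 4.15
tool_pos: [0.5283, 0.0756, 0.2606]
tool_rot: [-1.57, 0.001, -0.441]
contact_force: [0.3, -0.5, -0.3]
opening: 0.0596
```

Run:
```python
from h import *
rep()
to(.469,.432,.2,-.822);to(.469,.432,.031,-.822)
```

```text
t 4.15 pos [0.5283 0.0756 0.2606] nest [  2.  208.8] rot [-1.57e+00  1.00e-03 -4.41e-01] F [ 0.3 -0.5 -0.3] open 0.0596 q [-0.    0.35  1.48  0.    1.31 -1.13]
shift mm [-205.8   60.9  296.9] twist deg 21.81
shift mm [-205.6  229.9  296.9] twist deg 21.81
```

send_rows(
  motion=[
    [[-0.027,0.006,0.038,3],[-0.054,0.012,0.076,7],[-0.081,0.02,0.114,11],[-0.108,0.028,0.152,15],[-0.135,0.036,0.19,18],[-0.162,0.045,0.228,21],[-0.186,0.055,0.266,21.8],[-0.206,0.061,0.297,21.8]],
  ],
)

```text
time: 4.95
tool_pos: [0.4677, 0.4344, 0.199]
tool_rot: [-1.572, 0.002, -0.821]
contact_force: [1.0, 0.3, -0.0]
opening: 0.0697
```

Run:
```python
from h import *
from cell import read_camera
rep()
to(.469,.432,.08,-.822);to(.469,.432,.031,-.822)
c=read_camera("scene");t=read_camera("top")
s=2**.5/2
def lg(a,b,z):
    v=np.array([-s*(a+b),s*(a-b)]);k,m=np.cos(-.037),np.sin(-.037)
    return [.5226+k*v[0]-m*v[1],.402+m*v[0]+k*v[1],z]
P=[lg(a,b,.02) for a,b in((0,0),(.1,0),(.1,.038),(.058,.019),(.058,0),(.058,.038))]
crop(c,290,210,90,75,8,"pics/s4.png",proj(c,P))
crop(t,70,170,90,75,8,"pics/t4.png",proj(t,P))
```

```text
t 4.95 pos [0.4677 0.4344 0.199 ] nest [-137.8  544.7] rot [-1.572  0.002 -0.821] F [ 1.   0.3 -0. ] open 0.0697 q [ 0.63  0.59  1.26  0.    1.29 -0.12]
shift mm [  2.8 119.   -0.5] twist deg 0.05
shift mm [  2.9 168.   -0.4] twist deg 0.05
```

View pics/s4.png

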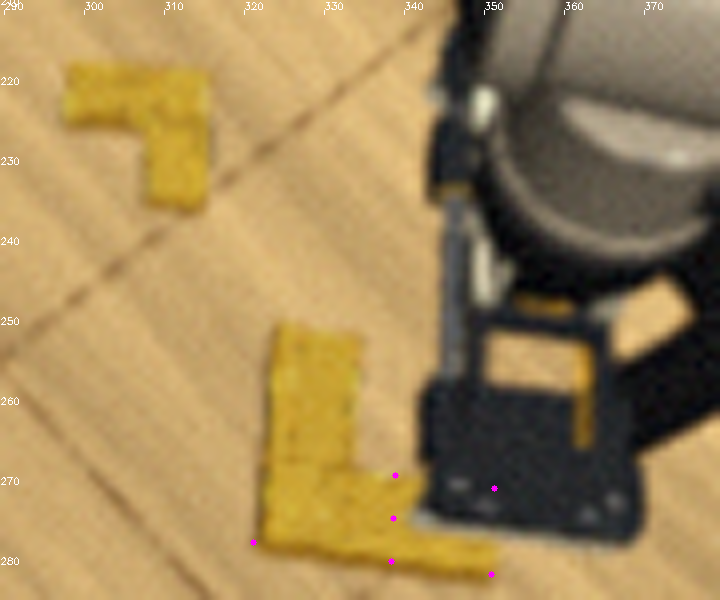

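View pics/t4.png

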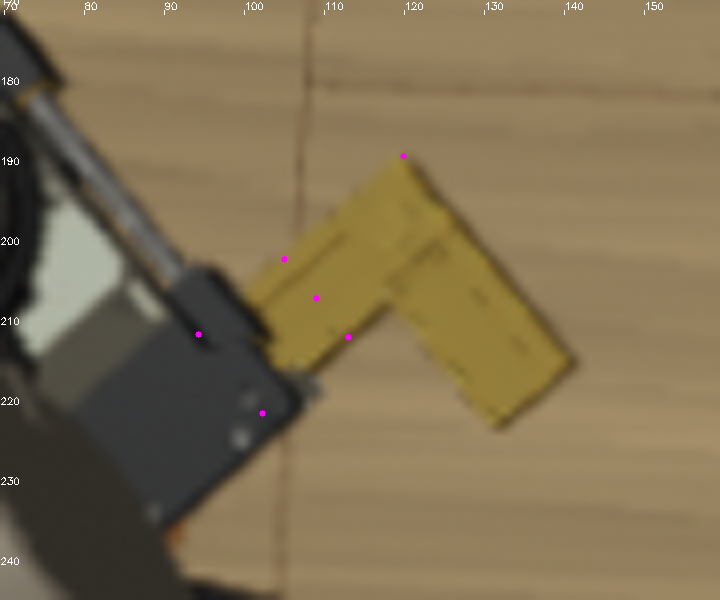

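send_rows(
  motion=[
    [[0.003,0.045,0,0],[0.003,0.09,0,0],[0.003,0.13,0,0],[0.003,0.155,0,0],[0.003,0.168,0,0],[0.003,0.168,0,0]],
  ],
)

```text
time: 5.65
tool_pos: [0.4679, 0.4329, 0.0288]
tool_rot: [-1.576, 0.003, -0.818]
contact_force: [0.9, 0.1, 0.2]
opening: 0.0699
```

send_rows(
  motion=[
    [[0,0,0,0],[0,0,0,0],[0,0,0,0],[0,0,0,0],[0,0,0,0],[0,0,0,0]],
  ],
  gripper=0,
  grip_force=30,
)

```text
time: 6.25
tool_pos: [0.4682, 0.4331, 0.0296]
tool_rot: [-1.574, 0.003, -0.818]
contact_force: [-0.8, -0.8, 4.8]
opening: 0.0375
```

Run:
```python
from h import *
rep()
```

```text
t 6.25 pos [0.4682 0.4331 0.0296] nest [-137.   543.7] rot [-1.574  0.003 -0.818] F [-0.8 -0.8  4.8] open 0.0375 q [ 0.63  0.78  1.42  0.    0.94 -0.13]
```

send_rows(
  motion=[
    [[0,-0.01,0,0],[0,-0.03,0,0],[0,-0.06,0,0],[0,-0.1,0,0],[0,-0.14,0,0],[0,-0.15,0,0]],
  ],
)

```text
time: 6.85
tool_pos: [0.4704, 0.4344, 0.1851]
tool_rot: [-1.566, 0.002, -0.818]
contact_force: [0.5, 1.1, -2.3]
opening: 0.0379
```

Run:
```python
from h import *
rep()
x,y=n2w(-.094,.029);print(x,y);to(x,y,.18,-1.012)
```

```text
t 6.85 pos [0.4704 0.4344 0.1851] nest [-135.2  545.4] rot [-1.566  0.002 -0.818] F [ 0.5  1.1 -2.3] open 0.0379 q [ 0.63  0.6   1.28  0.    1.25 -0.13]
0.3942380907470424 -0.07798875032706012
shift mm [ 321.7    2.5 -406. ] twist deg 11.14
```

send_rows(
  motion=[
    [[0.023,0,-0.029,1],[0.046,0,-0.058,2],[0.07,0,-0.087,3],[0.094,0,-0.116,4],[0.118,0,-0.145,5],[0.142,0,-0.174,6],[0.16,0,-0.2,6],[0.16,0,-0.203,6]],
  ],
)

```text
time: 7.65
tool_pos: [0.4303, 0.176, 0.183]
tool_rot: [-1.569, 0.003, -0.925]
contact_force: [-0.1, -0.3, -2.0]
opening: 0.0382
```

Run:
```python
from h import *
rep()
x,y=n2w(-.094,.029);print(x,y);to(x,y,.18,-1.012)
```

```text
t 7.65 pos [0.4303 0.176  0.183 ] nest [-116.   284.6] rot [-1.569  0.003 -0.925] F [-0.1 -0.3 -2. ] open 0.0382 q [ 0.22  0.31  1.79  0.    1.05 -0.43]
0.3942380907470424 -0.07798875032706012
shift mm [ 181.2    2.2 -181.6] twist deg 4.97
```

send_rows(
  motion=[
    [[0.025,0,-0.025,1],[0.052,0,-0.052,2],[0.08,0,-0.08,3],[0.108,0,-0.108,4],[0.136,0.001,-0.136,5],[0.16,0.002,-0.16,5],[0.175,0.003,-0.175,5],[0.181,0.003,-0.182,5]],
  ],
)

```text
time: 8.45
tool_pos: [0.3936, -0.0791, 0.1787]
tool_rot: [-1.57, 0.004, -1.014]
contact_force: [0.3, 0.8, -2.7]
opening: 0.0375
```

```bash
cat > chk.py <<'E'
from h import *
from cell import read_camera
import sys
def run(tag,z=.04):
    d={n:read_camera(n) for n in("scene","top")};pickle.dump(d,open(f"cam_{tag}.pkl","wb"))
    crop(d["scene"],195,120,90,80,8,f"pics/s_{tag}.png");crop(d["top"],250,160,100,100,6,f"pics/t_{tag}.png")
if __name__=="__main__":
    rep();x,y=n2w(-.094,.029);to(x,y,.0476,-1.012);run(sys.argv[1])
E
python3 chk.py a
```

```text
t 8.45 pos [ 0.3936 -0.0791  0.1787] nest [-94.4  27.7] rot [-1.57   0.004 -1.014] F [ 0.3  0.8 -2.7] open 0.0375 q [-0.39  0.2   1.95  0.    0.99 -0.95]
shift mm [-1.000e-01  1.311e+02  1.100e+00] twist deg -0.14
```

View pics/s_a.png

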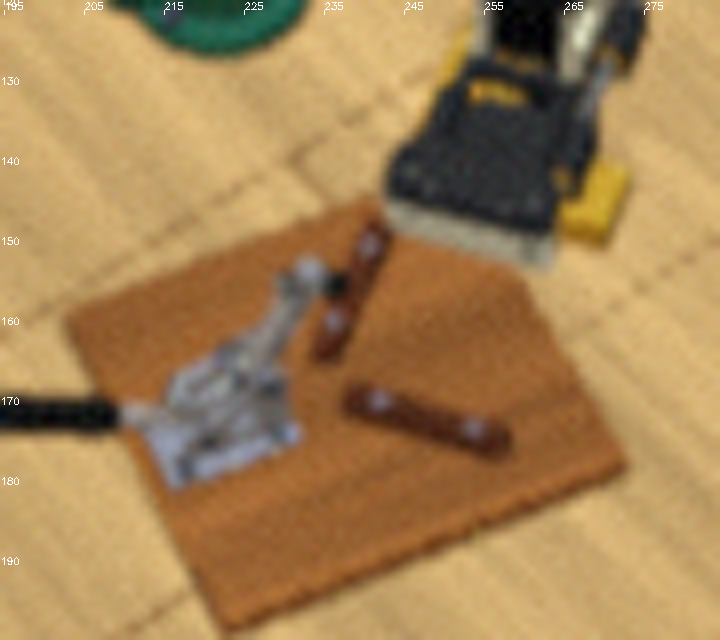

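View pics/t_a.png

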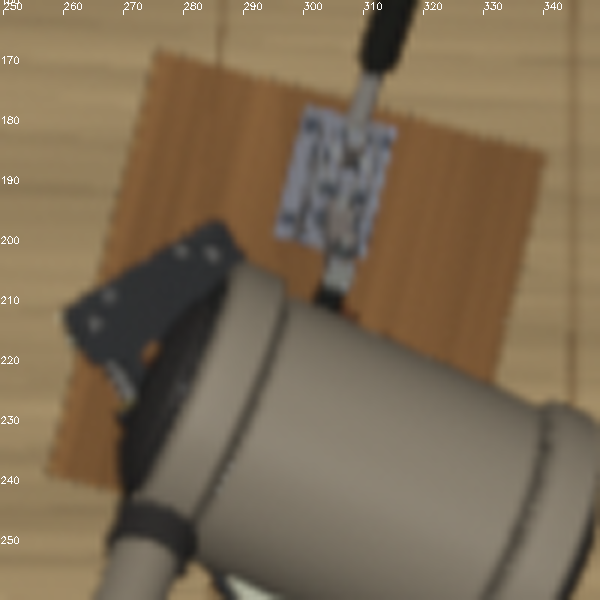

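send_rows(
  motion=[
    [[0,0.03,0.001,0],[0,0.06,0.001,0],[0,0.09,0.001,0],[0,0.11,0.001,0],[0,0.122,0.001,0],[0,0.128,0.001,0],[0,0.13,0.001,0],[0,0.13,0.001,0]],
  ],
)

```text
time: 9.35
tool_pos: [0.3947, -0.0767, 0.0491]
tool_rot: [-1.57, 0.004, -1.013]
contact_force: [-0.9, -0.2, -2.5]
opening: 0.0373
```

```bash
python3 chk.py b
```

```text
t 9.35 pos [ 0.3947 -0.0767  0.0491] nest [-93.8  30.3] rot [-1.57   0.004 -1.013] F [-0.9 -0.2 -2.5] open 0.0373 q [-0.39  0.44  2.09  0.01  0.61 -0.95]
shift mm [ 0.8  1.5 -1.1] twist deg -0.07
```

View pics/s_b.png

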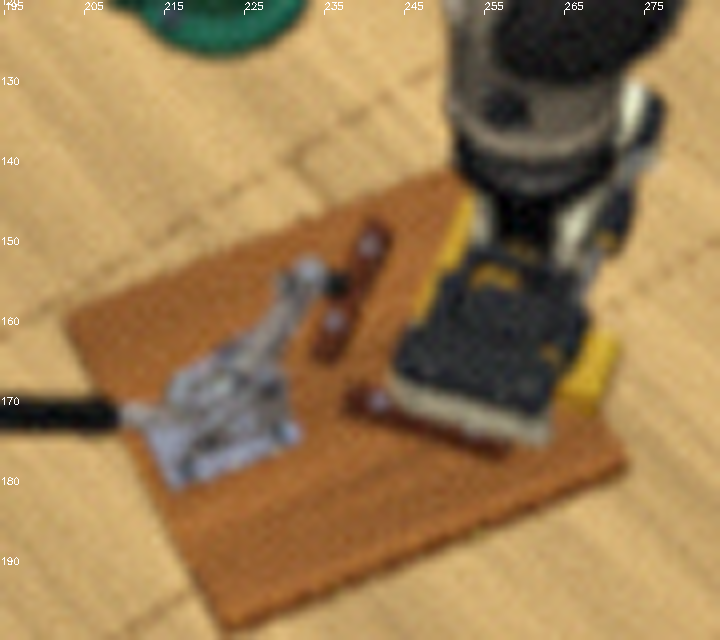

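send_rows(
  motion=[
    [[0,0.001,0,0],[0,0.0025,0,0],[0,0.0025,0,0],[0,0.0025,0,0]],
  ],
)

```text
time: 9.85
tool_pos: [0.3954, -0.0773, 0.0475]
tool_rot: [-1.568, 0.002, -1.014]
contact_force: [0.6, 1.9, 6.4]
opening: 0.0379
```

send_rows(
  motion=[
    [[0,0,0,0],[0,0,0,0],[0,0,0,0],[0,0,0,0],[0,-0.01,0,0],[0,-0.03,0,0],[0,-0.06,0,0],[0,-0.1,0,0]],
  ],
  gripper=0.5,
)

```text
time: 10.65
tool_pos: [0.3942, -0.0772, 0.1482]
tool_rot: [-1.57, 0.004, -1.014]
contact_force: [1.3, -0.7, -0.2]
opening: 0.046
```

```bash
python3 chk.py c
```

```text
t 10.65 pos [ 0.3942 -0.0772  0.1482] nest [-94.2  29.8] rot [-1.57   0.004 -1.014] F [ 1.3 -0.7 -0.2] open 0.046 q [-0.39  0.25  1.99  0.    0.9  -0.95]
shift mm [  1.1 100.6  -0.5] twist deg -0.12
```

View pics/s_c.png

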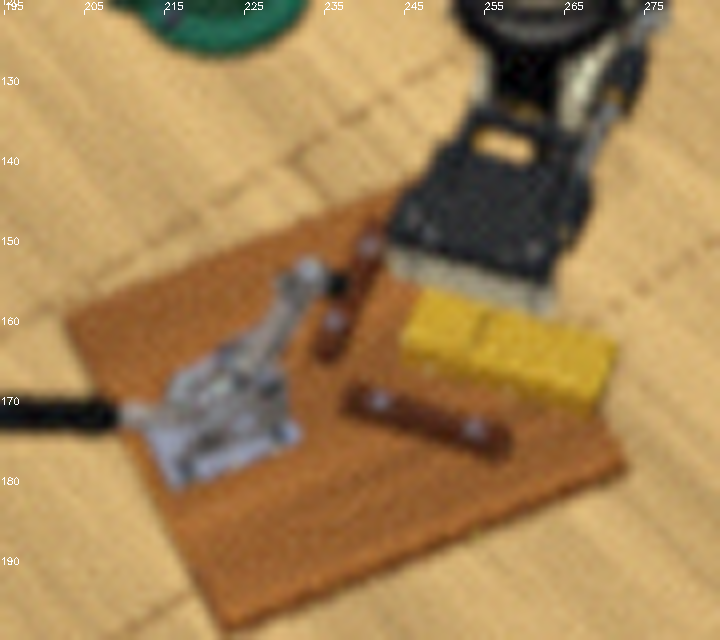

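Run:
```python
from h import *
x,y=n2w(-.131,.0);to(x,y,.13,-.227)
```

```text
shift mm [ -7.9  21.6 -49.5] twist deg -45.09
```

send_rows(
  motion=[
    [[-0.001,0.003,-0.008,-7],[-0.003,0.006,-0.016,-14],[-0.004,0.01,-0.024,-21],[-0.005,0.014,-0.032,-28],[-0.006,0.018,-0.04,-35],[-0.008,0.021,-0.049,-42],[-0.008,0.0215,-0.0495,-45.1],[-0.008,0.0215,-0.0495,-45.1]],
  ],
  gripper=0,
)

```text
time: 11.55
tool_pos: [0.3512, -0.0978, 0.13]
tool_rot: [-1.569, -0.009, -0.227]
contact_force: [0.3, -0.5, 0.4]
opening: 0.0005
```

Run:
```python
from h import *
rep()
x,y=n2w(-.131,.0);to(x,y,.049,-.227)
from chk import run
run("d")
# overlay expected sample at nest (-38,0)
d=pickle.load(open("cam_d.pkl","rb"))
s=2**.5/2
G=lambda a,b,g:(-s*(a+b),g*s*(a-b))
V=[G(0,0,1),G(.1,0,1),G(.1,.038,1),G(.038,.038,1),G(.1,.038,-1),G(.1,0,-1)]
for n in d:
    P=proj(d[n],[[*n2w(-.038+v[0],v[1]),.018+.02] for v in V])
    f=[(-.0085,.0085),(-.0764,.0764)];g=[(-.0085,-.0085),(-.0764,-.0764)]
    L=[(P[i],P[(i+1)%6]) for i in range(6)]
    for q in(f,g):
        Q=proj(d[n],[[*n2w(*v),.018] for v in q]);L.append((Q[0],Q[1]))
    o=(195,120,90,80,8) if n=="scene" else(250,160,100,100,6)
    crop(d[n],*o,f"pics/{n}_d.png",lines=L)
```

```text
t 11.55 pos [ 0.3512 -0.0978  0.13  ] nest [-131.4   -0. ] rot [-1.569 -0.009 -0.227] F [ 0.3 -0.5  0.4] open 0.0005 q [-0.49  0.22  2.11  0.01  0.81 -1.83]
shift mm [-0.3 81.  -0.1] twist deg 0.01
```

View pics/scene_d.png

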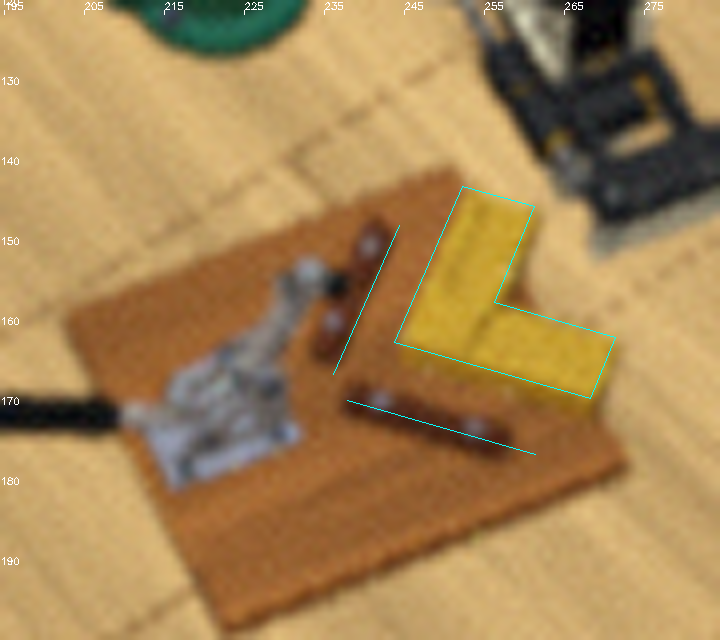

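View pics/top_d.png

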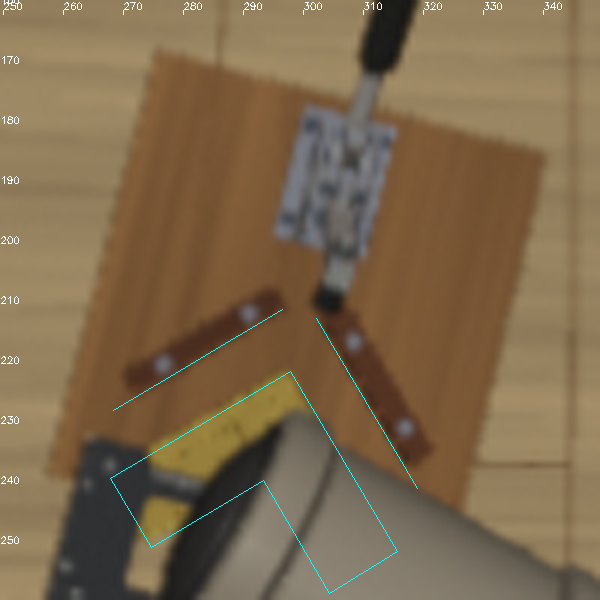

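```bash
cat > ov.py <<'E'
from h import *
s=2**.5/2
G=lambda a,b,g:(-s*(a+b),g*s*(a-b))
def fences(cam,z):
    L=[]
    for g in(1,-1):
        Q=[G(a,b,g) for a,b in((.012,0),(.096,0),(.096,-.014),(.012,-.014))]
        P=proj(cam,[[*n2w(*q),z] for q in Q]);L+=[(P[i],P[(i+1)%4]) for i in range(4)]
    return L
def board(cam):
    P=proj(cam,[[*n2w(*q),.018] for q in((.1,.1),(.1,-.1),(-.115,-.1),(-.115,.1))]);return [(P[i],P[(i+1)%4]) for i in range(4)]
def samp(cam,x,y,a,z):
    V=[G(0,0,1),G(.1,0,1),G(.1,.038,1),G(.038,.038,1),G(.1,.038,-1),G(.1,0,-1)];c,k=np.cos(a),np.sin(a)
    P=proj(cam,[[*n2w(x+c*v[0]-k*v[1],y+k*v[0]+c*v[1]),z] for v in V]);return [(P[i],P[(i+1)%6]) for i in range(6)]
E
python3 - <<'E'
from ov import *
d=pickle.load(open("cam0.pkl","rb"))
crop(d["top"],250,160,100,100,6,"pics/ft.png",lines=fences(d["top"],.032)+board(d["top"]))
crop(d["scene"],195,135,85,70,9,"pics/fs.png",lines=fences(d["scene"],.032)+board(d["scene"]))
E
```

```text
(no output)
```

View pics/ft.png

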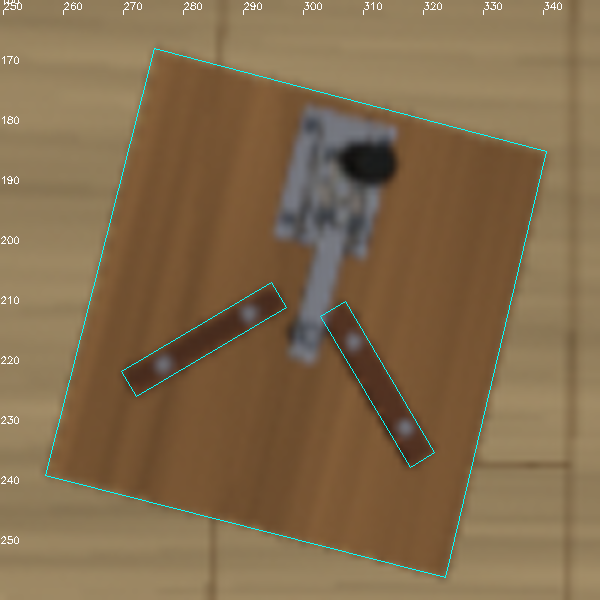

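View pics/fs.png

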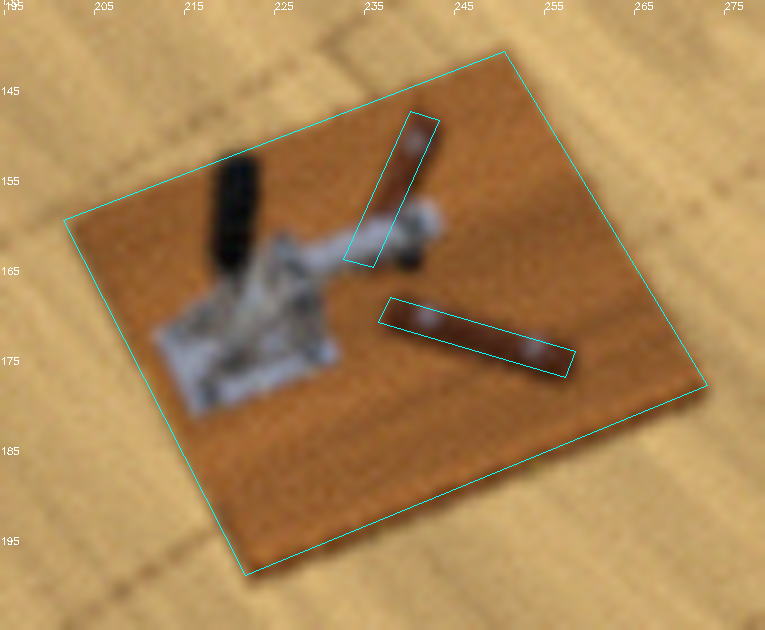

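send_rows(
  motion=[
    [[0,0.03,0,0],[0,0.055,0,0],[0,0.072,0,0],[0,0.079,0,0],[0,0.081,0,0],[0,0.081,0,0]],
  ],
)

```text
time: 12.25
tool_pos: [0.3528, -0.098, 0.0494]
tool_rot: [-1.569, -0.01, -0.229]
contact_force: [-0.1, -0.0, -0.1]
opening: 0.0004
```

send_rows(
  motion=[
    [[0.005,0,0,0],[0.01,0,0,0],[0.016,0,0,0],[0.022,0,0,0],[0.028,0,0,0],[0.033,0,0,0],[0.037,0,0,0],[0.04,0,0,0]],
  ],
)

```text
time: 13.05
tool_pos: [0.392, -0.1071, 0.0498]
tool_rot: [-1.569, -0.01, -0.229]
contact_force: [-2.7, 0.5, 2.4]
opening: 0.0007
```

Run:
```python
from ov import *
rep()
from chk import run
run("e");d=pickle.load(open("cam_e.pkl","rb"))
L=lambda c:samp(c,0,0,0,.038)
crop(d["scene"],195,120,90,80,8,"pics/s_e.png",lines=L(d["scene"]))
```

```text
t 13.05 pos [ 0.392  -0.1071  0.0498] nest [-89.7   0.2] rot [-1.569 -0.01  -0.229] F [-2.7  0.5  2.4] open 0.0007 q [-0.46  0.44  2.09  0.01  0.6  -1.81]
```

View pics/s_e.png

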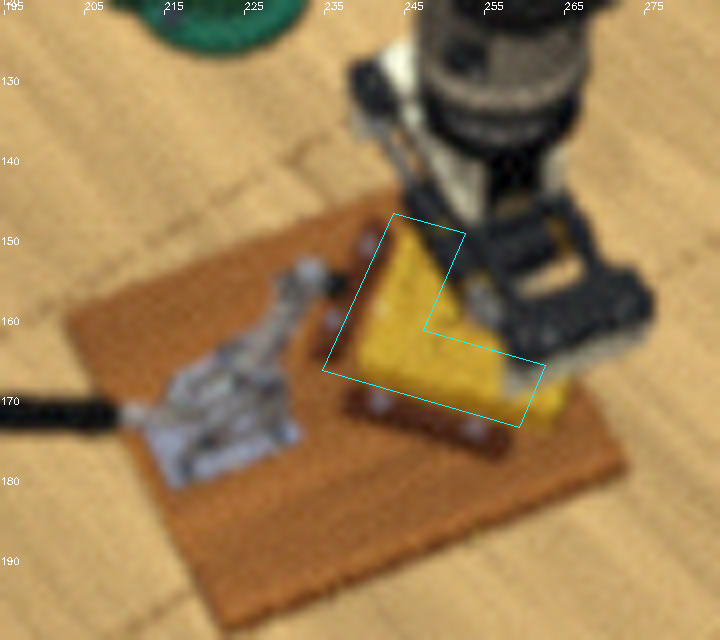

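send_rows(
  motion=[
    [[0.003,0,0,0],[0.006,0,0,0],[0.009,0,0,0],[0.011,0,0,0],[0.012,0,0,0],[0.012,0,0,0]],
  ],
)

```text
time: 13.75
tool_pos: [0.3997, -0.1085, 0.0493]
tool_rot: [-1.568, -0.001, -0.228]
contact_force: [-15.5, -0.2, 11.9]
opening: 0.0004
```

Run:
```python
from ov import *
rep()
from chk import run
run("f");d=pickle.load(open("cam_f.pkl","rb"))
L=lambda c:samp(c,0,0,0,.038)
crop(d["scene"],195,120,90,80,8,"pics/s_f.png",lines=L(d["scene"]))
crop(d["top"],250,160,100,100,6,"pics/t_f.png",lines=L(d["top"]))
```

```text
t 13.75 pos [ 0.3997 -0.1085  0.0493] nest [-81.8   0.5] rot [-1.568e+00 -1.000e-03 -2.280e-01] F [-15.5  -0.2  11.9] open 0.0004 q [-0.45  0.46  2.06  0.    0.62 -1.8 ]
```

View pics/s_f.png

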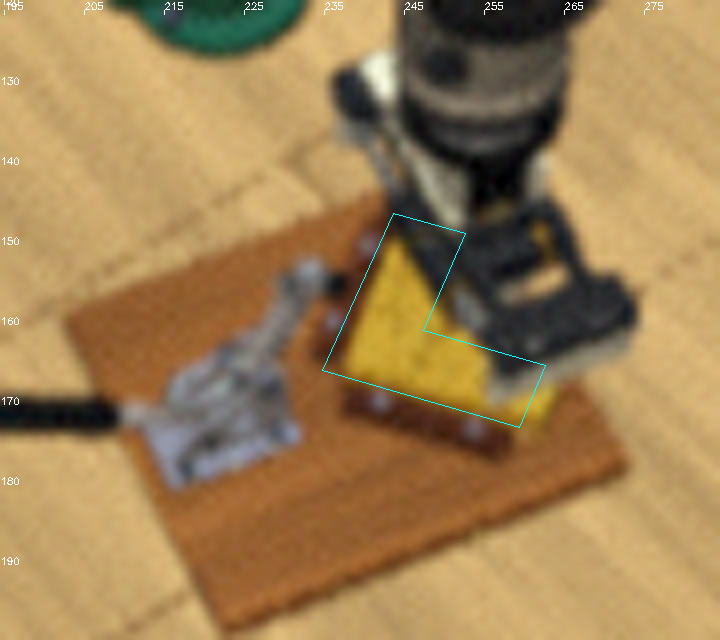

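View pics/t_f.png

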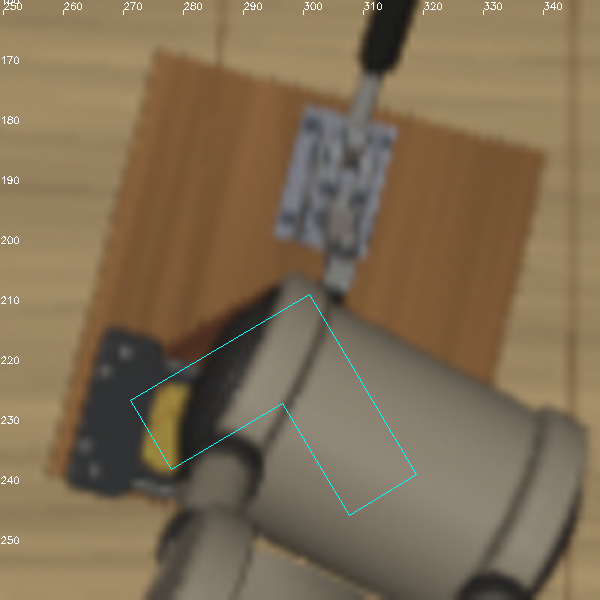

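send_rows(
  motion=[
    [[-0.015,0,0,0],[-0.03,0,0,0],[-0.038,-0.02,0,0],[-0.035,-0.06,0,0],[-0.03,-0.1,0.02,0],[-0.02,-0.14,0.06,0],[-0.01,-0.16,0.105,0],[0,-0.18,0.15,0]],
  ],
)

```text
time: 14.65
tool_pos: [0.4318, 0.0323, 0.2288]
tool_rot: [-1.568, -0.005, -0.229]
contact_force: [1.0, -0.1, -0.7]
opening: 0.0002
```

send_rows(
  motion=[
    [[0.01,-0.01,0.04,0],[0.02,-0.01,0.08,0],[0.03,-0.01,0.12,0],[0.03,-0.01,0.13,0]],
  ],
)

```text
time: 15.05
tool_pos: [0.4924, 0.1553, 0.2394]
tool_rot: [-1.566, -0.007, -0.226]
contact_force: [0.4, 0.7, -1.1]
opening: 0.0006
```

Run:
```python
from ov import *
rep()
from chk import run
run("g");d=pickle.load(open("cam_g.pkl","rb"))
L=lambda c:samp(c,0,0,0,.038)
crop(d["scene"],205,130,75,65,10,"pics/s_g.png",lines=L(d["scene"]))
crop(d["top"],255,190,80,70,9,"pics/t_g.png",lines=L(d["top"]))
```

```text
t 15.05 pos [0.4924 0.1553 0.2394] nest [-50.8 278.4] rot [-1.566 -0.007 -0.226] F [ 0.4  0.7 -1.1] open 0.0006 q [ 0.16  0.33  1.57  0.    1.23 -1.19]
```

View pics/s_g.png

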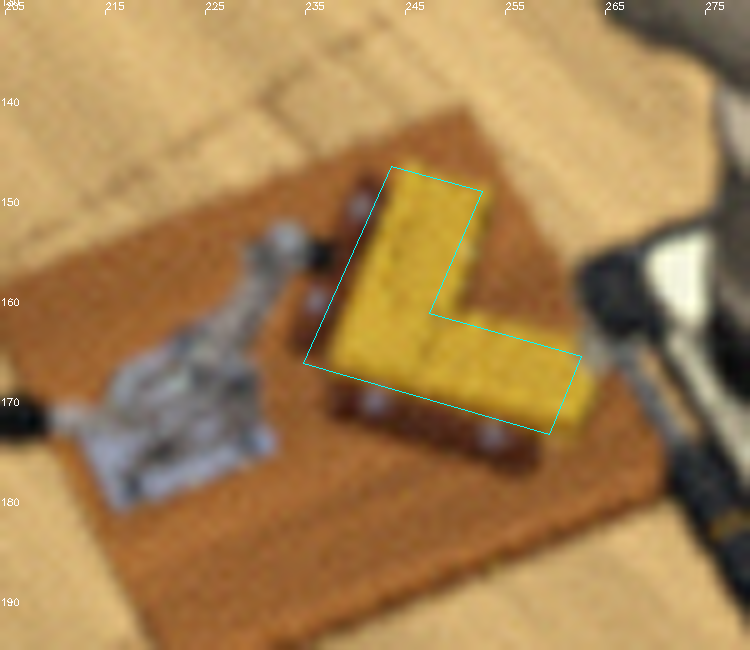

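View pics/t_g.png

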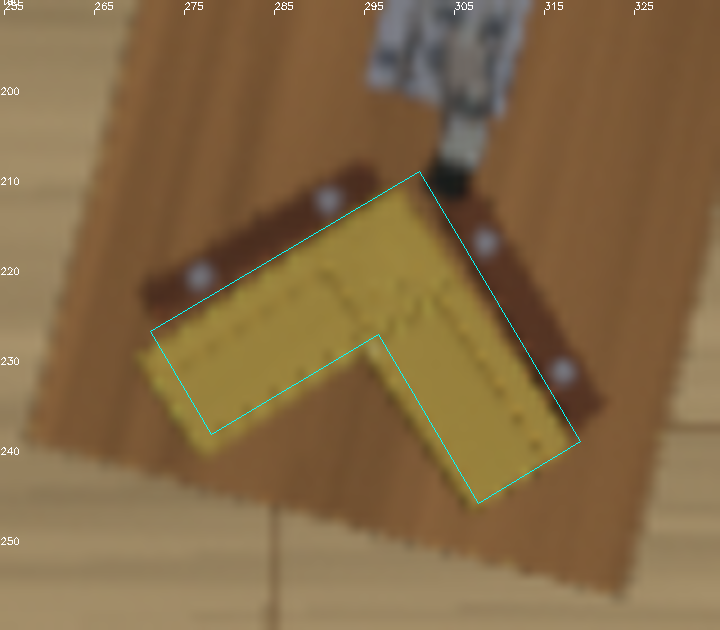

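```bash
cat > fs.py <<'E'
from ov import *
from scipy.optimize import least_squares
V=np.array([G(0,0,1),G(.1,0,1),G(.1,.038,1),G(.038,.038,1),G(.1,.038,-1),G(.1,0,-1)])
def W(p,z):
    c,k=np.cos(p[2]),np.sin(p[2]);return [[*n2w(p[0]+c*v[0]-k*v[1],p[1]+k*v[0]+c*v[1]),z] for v in V]
def fitpose(cam,px,z=.039,mask=None):
    px=np.array(px,float);m=np.ones(6,bool) if mask is None else np.array(mask,bool)
    f=lambda p:(proj(cam,W(p,z))-px)[m].ravel()
    r=least_squares(f,[0,0,0]);return r.x,f(r.x)
def mm(p): return (p[:2]*1000).round(1),p[2].round(4)
E
python3 - <<'E'
from fs import *
d=pickle.load(open("cam_g.pkl","rb"))
u=lambda l,x0,y0,s:[(x0+(a+.5)/s-.5,y0+(b+.5)/s-.5) for a,b in l]
t=u([(403,190),(140,352),(207,455),(370,350),(470,508),(578,437)],255,190,9)
p,e=fitpose(d["top"],t,.039);print(mm(p),e.round(1))
# gradient check: gold mask centroid vs model for (p)
for n,z in(("top",.039),):
    pass
s=u([(330,362),(578,432),(598,368),(458,312),(490,190),(402,167)],205,130,10)
p,e=fitpose(d["scene"],s,.039);print(mm(p),e.round(1))
E
```

```text
(array([-4.8,  4.7]), np.float64(0.0477)) [-0.2 -1.   0.   0.2 -0.1 -0.  -0.1 -0.3  0.7  0.3 -0.3  0.8]
(array([-6.5,  6.7]), np.float64(0.0312)) [-0.4  0.6 -0.3  0.1  0.5 -1.4 -0.8  0.3  0.7  0.2  0.4  0.2]
```

Run:
```python
from h import *
x,y=n2w(-.103,.0065);to(x,y,.13,-.227);to(x,y,.049,-.227)
```

```text
shift mm [ -51.7  107.8 -269.8] twist deg 0.01
shift mm [ -52.1  188.8 -270.1] twist deg 0.01
```

send_rows(
  motion=[
    [[-0.01,0.01,-0.04,0],[-0.02,0.02,-0.085,0],[-0.03,0.035,-0.13,0],[-0.038,0.05,-0.175,0],[-0.044,0.065,-0.215,0],[-0.05,0.09,-0.25,0],[-0.052,0.105,-0.268,0],[-0.052,0.108,-0.27,0]],
  ],
)

```text
time: 15.95
tool_pos: [0.3778, -0.0999, 0.1288]
tool_rot: [-1.567, -0.002, -0.232]
contact_force: [-0.4, 0.1, 0.4]
opening: 0.0002
```

Run:
```python
from h import *
rep();x,y=n2w(-.103,.0065);to(x,y,.049,-.227)
```

```text
t 15.95 pos [ 0.3778 -0.0999  0.1288] nest [-105.1    3.9] rot [-1.567 -0.002 -0.232] F [-0.4  0.1  0.4] open 0.0002 q [-0.46  0.27  2.04  0.01  0.83 -1.8 ]
shift mm [ 1.9 79.8  2.3] twist deg -0.26
```

send_rows(
  motion=[
    [[0.002,0.03,0.002,0],[0.002,0.055,0.002,0],[0.002,0.072,0.002,0],[0.002,0.079,0.002,-0.3],[0.002,0.08,0.002,-0.3],[0.002,0.08,0.002,-0.3]],
  ],
)

```text
time: 16.55
tool_pos: [0.3808, -0.0983, 0.0494]
tool_rot: [-1.568, -0.003, -0.226]
contact_force: [0.5, -0.0, 0.1]
opening: 0.0
```

send_rows(
  motion=[
    [[0.002,0,-0.002,0],[0.004,0,-0.004,0],[0.006,0,-0.006,0],[0.008,0,-0.008,0],[0.01,0,-0.01,0],[0.012,0,-0.012,0],[0.013,0,-0.013,0],[0.013,0,-0.013,0]],
  ],
)

```text
time: 17.35
tool_pos: [0.3904, -0.1139, 0.0493]
tool_rot: [-1.568, -0.003, -0.226]
contact_force: [-0.5, 0.8, 0.2]
opening: 0.0001
```

Run:
```python
from ov import *
rep()
from chk import run
run("h")
```

```text
t 17.35 pos [ 0.3904 -0.1139  0.0493] nest [-89.6  -6.9] rot [-1.568 -0.003 -0.226] F [-0.5  0.8  0.2] open 0.0001 q [-0.48  0.45  2.08  0.01  0.61 -1.83]
```

View pics/s_h.png

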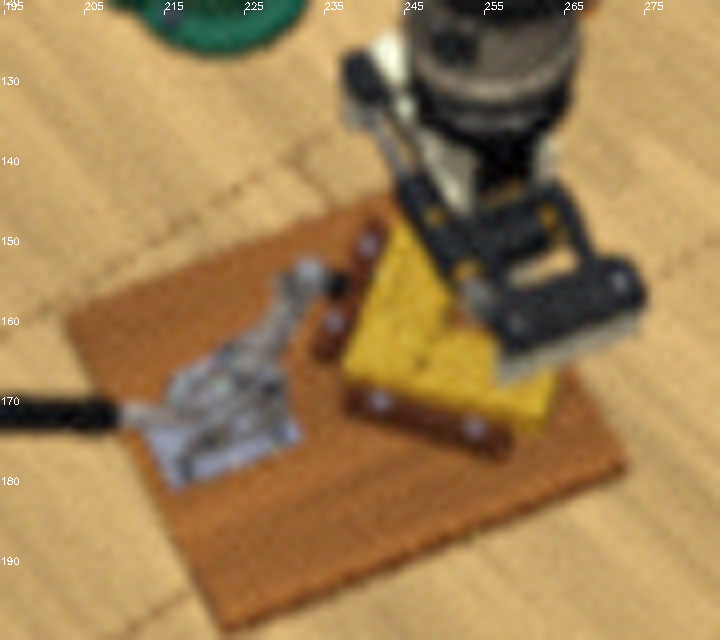

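send_rows(
  motion=[
    [[0.001,0,-0.001,0],[0.002,0,-0.002,0],[0.003,0,-0.003,0],[0.004,0,-0.004,0],[0.004,0,-0.004,0]],
  ],
)

```text
time: 17.95
tool_pos: [0.3919, -0.1171, 0.0489]
tool_rot: [-1.565, 0.001, -0.227]
contact_force: [-2.3, 8.1, 2.5]
opening: 0.0001
```

send_rows(
  motion=[
    [[0.001,0,-0.001,0],[0.002,0,-0.002,0],[0.003,0,-0.003,0],[0.003,0,-0.003,0]],
  ],
)

```text
time: 18.35
tool_pos: [0.392, -0.1177, 0.0486]
tool_rot: [-1.561, 0.007, -0.227]
contact_force: [-2.4, 17.8, 8.8]
opening: 0.0
```

Run:
```python
from ov import *
rep()
from chk import run
run("i")
```

```text
t 18.35 pos [ 0.392  -0.1177  0.0486] nest [-87.2 -10.2] rot [-1.561  0.007 -0.227] F [-2.4 17.8  8.8] open 0.0 q [-0.48  0.45  2.07  0.01  0.63 -1.84]
```

View pics/s_i.png

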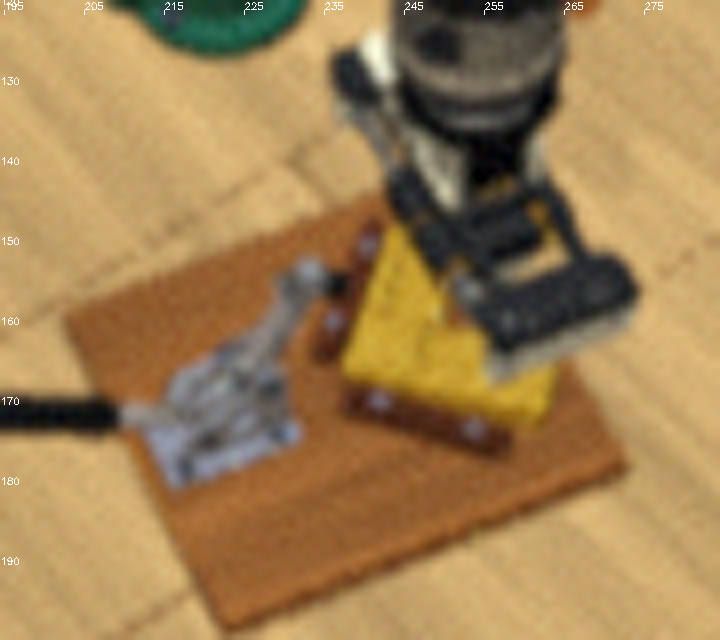

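send_rows(
  motion=[
    [[-0.006,0,0.006,0],[-0.012,-0.005,0.012,0],[-0.012,-0.04,0.012,0],[-0.012,-0.08,0.012,0],[-0.01,-0.11,0.04,0],[0,-0.13,0.08,0],[0.005,-0.15,0.12,0],[0.01,-0.15,0.16,0]],
  ],
)

```text
time: 19.25
tool_pos: [0.4405, 0.0355, 0.2033]
tool_rot: [-1.561, -0.0, -0.228]
contact_force: [0.8, 0.5, 0.4]
opening: 0.0003
```

send_rows(
  motion=[
    [[0.01,0,0.04,0],[0.02,0,0.08,0],[0.03,0,0.1,0],[0.03,0,0.1,0]],
  ],
)

```text
time: 19.65
tool_pos: [0.4936, 0.1283, 0.2046]
tool_rot: [-1.56, -0.002, -0.225]
contact_force: [-1.2, -0.1, 0.3]
opening: 0.0004
```

Run:
```python
from ov import *
rep()
from chk import run
run("j");d=pickle.load(open("cam_j.pkl","rb"))
crop(d["scene"],205,130,75,65,10,"pics/s_j.png")
crop(d["top"],255,190,80,65,9,"pics/t_j.png",lines=fences(d["top"],.032))
```

```text
t 19.65 pos [0.4936 0.1283 0.2046] nest [-43.7 252.3] rot [-1.56  -0.002 -0.225] F [-1.2 -0.1  0.3] open 0.0004 q [ 0.1   0.36  1.64  0.01  1.14 -1.25]
```

View pics/s_j.png

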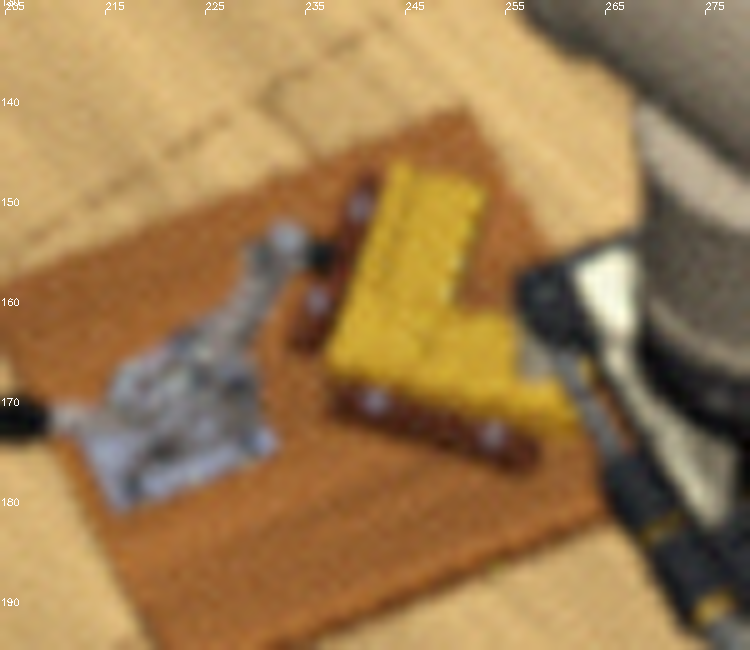

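View pics/t_j.png

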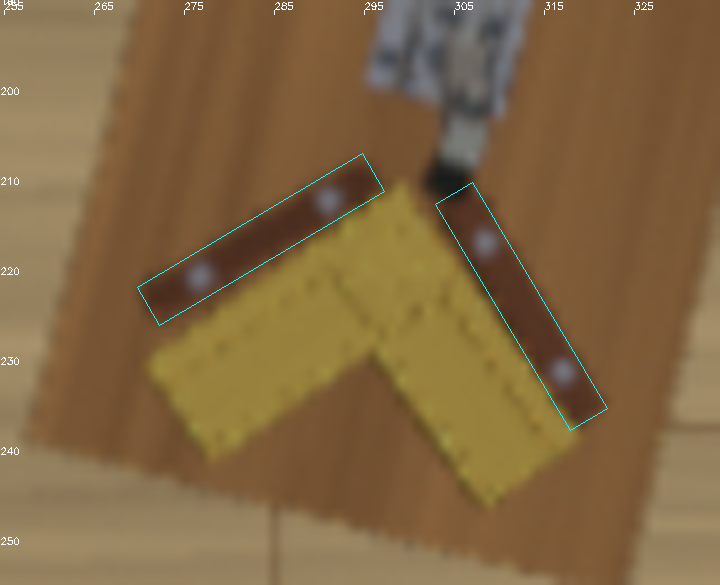

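Run:
```python
from h import *
x,y=n2w(-.106,-.002);to(x,y,.13,-.227);to(x,y,.049,-.227)
```

```text
shift mm [ -61.3   71.9 -252.5] twist deg 0.02
shift mm [ -61.3  152.9 -253.3] twist deg 0.02
```

send_rows(
  motion=[
    [[-0.01,0.005,-0.045,0],[-0.02,0.01,-0.09,0],[-0.033,0.02,-0.135,0],[-0.045,0.03,-0.18,0],[-0.055,0.045,-0.215,0],[-0.061,0.06,-0.243,0],[-0.061,0.072,-0.2525,0],[-0.061,0.072,-0.2525,0]],
  ],
)

```text
time: 20.55
tool_pos: [0.3738, -0.1068, 0.1291]
tool_rot: [-1.561, 0.003, -0.231]
contact_force: [-0.7, 1.0, 0.4]
opening: 0.0001
```

send_rows(
  motion=[
    [[0,0.03,0,0],[0,0.055,0,0],[0,0.072,0,0],[0,0.079,0,0],[0,0.081,0,0],[0,0.081,0,0]],
  ],
)

```text
time: 21.15
tool_pos: [0.3742, -0.1061, 0.0488]
tool_rot: [-1.561, 0.002, -0.231]
contact_force: [0.1, -0.1, -0.1]
opening: 0.0004
```

Run:
```python
from h import *
rep();x,y=n2w(-.106,-.002);to(x,y,.049,-.227)
```

```text
t 21.15 pos [ 0.3742 -0.1061  0.0488] nest [-107.3   -2.9] rot [-1.561  0.002 -0.231] F [ 0.1 -0.1 -0.1] open 0.0004 q [-0.48  0.43  2.13  0.02  0.59 -1.83]
shift mm [ 1.2 -0.2  0.9] twist deg -0.22
```

Push the y+ leg along (s,s): expected home contact near (-93..-90, 11..13).

send_rows(
  motion=[
    [[0.003,0,0.003,0],[0.005,0,0.005,0],[0.007,0,0.007,0],[0.009,0,0.009,0],[0.011,0,0.011,0],[0.013,0,0.013,0],[0.015,0,0.015,0],[0.015,0,0.015,0]],
  ],
)

```text
time: 21.95
tool_pos: [0.3921, -0.0947, 0.0488]
tool_rot: [-1.561, 0.002, -0.23]
contact_force: [-0.9, -0.0, -0.2]
opening: 0.0007
```

send_rows(
  motion=[
    [[0.001,0,0.001,0],[0.002,0,0.002,0],[0.003,0,0.003,0],[0.003,0,0.003,0]],
  ],
)

```text
time: 22.35
tool_pos: [0.3933, -0.0934, 0.0484]
tool_rot: [-1.563, 0.007, -0.229]
contact_force: [-11.5, -13.1, 2.5]
opening: 0.0006
```

Run:
```python
from ov import *
rep()
from chk import run
run("k")
```

```text
t 22.35 pos [ 0.3933 -0.0934  0.0484] nest [-91.4  13.8] rot [-1.563  0.007 -0.229] F [-11.5 -13.1   2.5] open 0.0006 q [-0.43  0.45  2.08  0.01  0.62 -1.78]
```

View pics/s_k.png

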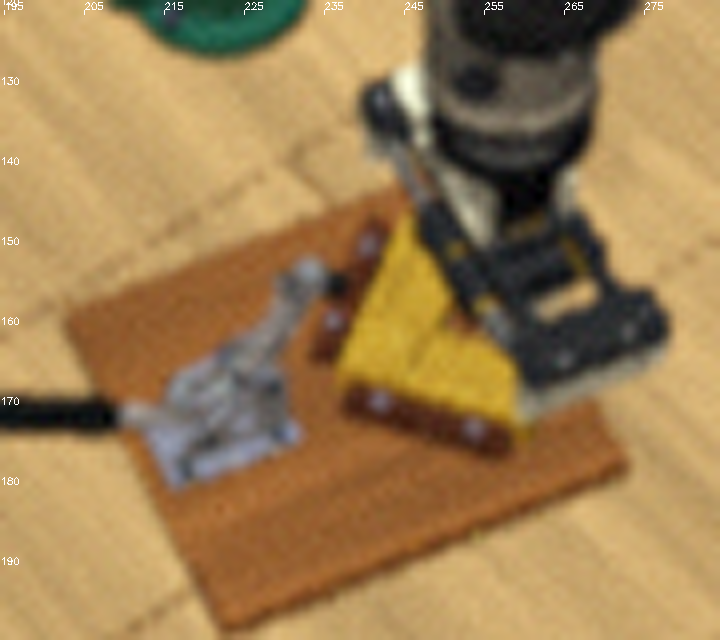

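send_rows(
  motion=[
    [[-0.004,0,-0.004,0],[-0.007,0,-0.007,0],[-0.004,0,-0.008,0],[-0.002,0,-0.01,0],[0.0,0,-0.012,0],[0.002,0,-0.014,0],[0.004,0,-0.016,0],[0.006,0,-0.018,0]],
  ],
)

```text
time: 23.25
tool_pos: [0.3949, -0.1123, 0.0481]
tool_rot: [-1.563, 0.008, -0.229]
contact_force: [-1.0, 0.9, 0.6]
opening: 0.0001
```

Run:
```python
from h import *
rep()
```

```text
t 23.25 pos [ 0.3949 -0.1123  0.0481] nest [-85.6  -4.2] rot [-1.563  0.008 -0.229] F [-1.   0.9  0.6] open 0.0001 q [-0.47  0.46  2.07  0.01  0.63 -1.82]
```

send_rows(
  motion=[
    [[0.0005,0,-0.0005,0],[0.001,0,-0.001,0],[0.0015,0,-0.0015,0],[0.002,0,-0.002,0],[0.0025,0,-0.0025,0],[0.003,0,-0.003,0],[0.0035,0,-0.0035,0],[0.0035,0,-0.0035,0]],
  ],
)

```text
time: 24.05
tool_pos: [0.3958, -0.1148, 0.0477]
tool_rot: [-1.561, 0.013, -0.229]
contact_force: [-4.0, 9.1, 3.3]
opening: 0.0004
```

Run:
```python
from h import *
rep()
```

```text
t 24.05 pos [ 0.3958 -0.1148  0.0477] nest [-84.2  -6.6] rot [-1.561  0.013 -0.229] F [-4.   9.1  3.3] open 0.0004 q [-0.47  0.46  2.06  0.01  0.64 -1.82]
```

send_rows(
  motion=[
    [[-0.005,0,0.003,0],[-0.012,-0.005,0.006,0],[-0.012,-0.04,0.006,0],[-0.012,-0.08,0.012,0],[-0.01,-0.12,0.05,0],[0,-0.14,0.09,0],[0.01,-0.16,0.135,0],[0.02,-0.17,0.18,0]],
  ],
)

```text
time: 24.85
tool_pos: [0.4591, 0.0552, 0.222]
tool_rot: [-1.56, 0.007, -0.23]
contact_force: [0.0, -1.4, -0.1]
opening: 0.0003
```

send_rows(
  motion=[
    [[0.01,0,0.04,0],[0.02,0,0.08,0],[0.03,0,0.12,0],[0.03,0,0.12,0]],
  ],
)

```text
time: 25.25
tool_pos: [0.5171, 0.169, 0.2233]
tool_rot: [-1.558, 0.005, -0.226]
contact_force: [0.1, 0.2, 0.2]
opening: 0.0007
```

Run:
```python
from ov import *
rep()
from chk import run
run("l");d=pickle.load(open("cam_l.pkl","rb"))
crop(d["scene"],205,130,75,65,10,"pics/s_l.png")
crop(d["top"],255,190,80,65,9,"pics/t_l.png",lines=fences(d["top"],.032)+samp(d["top"],0,0,0,.039))
```

```text
t 25.25 pos [0.5171 0.169  0.2233] nest [-29.8 297.4] rot [-1.558  0.005 -0.226] F [0.1 0.2 0.2] open 0.0007 q [ 0.17  0.4   1.52  0.01  1.22 -1.18]
```

View pics/s_l.png

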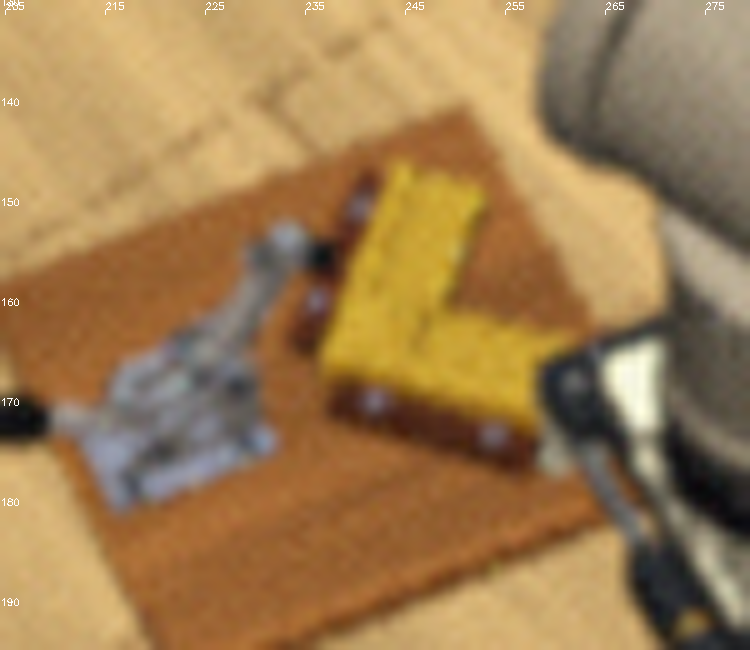

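View pics/t_l.png

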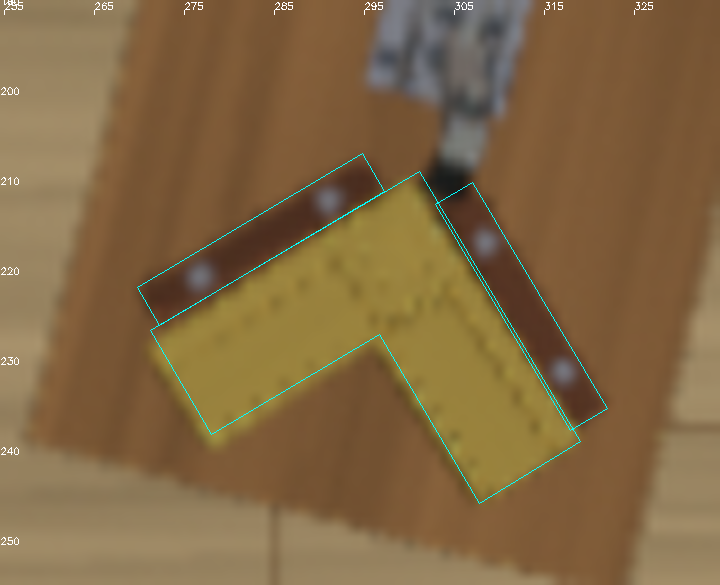

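```bash
cat > iou.py <<'E'
from fs import *
from scipy.optimize import minimize
def gold(cam,x0,y0,w,h,s=6):
    im=cam["frame"][y0:y0+h,x0:x0+w].astype(np.float32);im=cv2.resize(im,None,fx=s,fy=s,interpolation=cv2.INTER_CUBIC)
    r,g,b=im[...,0],im[...,1],im[...,2];m=((g-b)/(r+1));return m
def pose(cam,box,p0=(-.002,.002,.0),s=6,thr=.5,zt=.039):
    x0,y0,w,h=box;m=gold(cam,x0,y0,w,h,s)
    gi=m
    lo,hi=np.percentile(gi,10),np.percentile(gi,97);mask=np.clip((gi-lo)/(hi-lo),0,1)
    mask=(mask>thr).astype(np.float32)
    mask=cv2.morphologyEx(mask,cv2.MORPH_CLOSE,np.ones((9,9)))
    def ren(p):
        im=np.zeros(mask.shape,np.uint8)
        for z in(.019,.030,zt):
            P=(proj(cam,W(p,z))-[x0,y0]+.5)*s-.5
            cv2.fillPoly(im,[np.round(P*16).astype(np.int32)],1,shift=4)
        return im.astype(np.float32)
    f=lambda q:np.abs(cv2.GaussianBlur(ren(np.array(q)/1000*[1,1,10]),(0,0),3)-cv2.GaussianBlur(mask,(0,0),3)).sum()
    r=minimize(f,np.array(p0)*1000/np.array([1,1,10]),method="Nelder-Mead",options=dict(initial_simplex=[[-2,2,0],[2,2,0],[-2,-3,0],[-2,2,4]]))
    return r.x/1000*[1,1,10],r.fun,mask,ren(r.x/1000*[1,1,10])
if __name__=="__main__":
    import sys
    d=pickle.load(open(f"cam_{sys.argv[1]}.pkl","rb"))
    for n,box in(("top",(262,195,65,65)),("scene",(225,138,42,42))):
        for thr in(.4,.5,.6):
            p,f,m,r=pose(d[n],box,thr=thr);print(n,thr,mm(p),round(float(f)))
        cv2.imwrite(f"pics/m_{n}_{sys.argv[1]}.png",np.dstack([m*255,r*255,m*0]))
E
python3 iou.py l
python3 - <<'E'
from fs import *
d=pickle.load(open("cam_l.pkl","rb"))
u=lambda l,x0,y0,s:[(x0+(a+.5)/s-.5,y0+(b+.5)/s-.5) for a,b in l]
t=u([(415,182),(150,345),(215,445),(375,345),(477,503),(578,440)],255,190,9)
p,e=fitpose(d["top"],t,.039);print(mm(p),e.round(1))
E
```

```text
top 0.4 (array([-2.2,  2.3]), np.float64(0.0382)) 2118
top 0.5 (array([-2.4,  2.1]), np.float64(0.0427)) 1310
top 0.6 (array([-2. ,  2.2]), np.float64(0.0422)) 714
scene 0.4 (array([-33.4, -33.5]), np.float64(0.0255)) 31938
scene 0.5 (array([-9.7, -9.5]), np.float64(0.0014)) 13807
scene 0.6 (array([-6.1, -3.6]), np.float64(0.0193)) 2246
(array([-2.5,  1.6]), np.float64(0.0266)) [-0.3 -0.6 -0.2 -0.1 -0.4  0.1  0.2 -0.4  0.4  0.5  0.3  0.4][ WARN:0@2.634] global loadsave.cpp:1063 imwrite_ Unsupported depth image for selected encoder is fallbacked to CV_8U.
```

View pics/m_top_l.png

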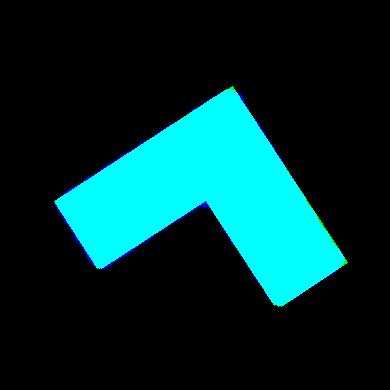

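Run:
```python
from h import *
x,y=n2w(-.1032,.0721);print(x,y);to(x,y,.13,-1.012)
```

```text
0.39497400022466755 -0.0339239294691383
shift mm [ -71.6   91.2 -222.6] twist deg 44.92
```

send_rows(
  motion=[
    [[-0.01,0.01,-0.03,7],[-0.02,0.022,-0.065,14],[-0.03,0.035,-0.1,21],[-0.042,0.048,-0.135,28],[-0.054,0.062,-0.17,35],[-0.065,0.077,-0.202,42],[-0.0716,0.0912,-0.2226,45],[-0.0716,0.0912,-0.2226,45]],
  ],
)

```text
time: 26.15
tool_pos: [0.3921, -0.0358, 0.1292]
tool_rot: [-1.571, 0.014, -1.019]
contact_force: [0.2, 0.0, 0.5]
opening: 0.0006
```

Run:
```python
from h import *
rep()
x,y=n2w(-.1032,.0721);print(x,y);to(x,y,.049,-1.012)
```

```text
t 26.15 pos [ 0.3921 -0.0358  0.1292] nest [-105.6   69.6] rot [-1.571  0.014 -1.019] F [0.2 0.  0.5] open 0.0006 q [-0.29  0.27  2.03  0.01  0.85 -0.85]
0.39497400022466755 -0.0339239294691383
shift mm [ 1.  80.2  3.5] twist deg -0.39
```

send_rows(
  motion=[
    [[0.001,0.03,0.0035,-0.4],[0.001,0.055,0.0035,-0.4],[0.001,0.072,0.0035,-0.4],[0.001,0.079,0.0035,-0.4],[0.001,0.08,0.0035,-0.4],[0.001,0.08,0.0035,-0.4]],
  ],
)

```text
time: 26.75
tool_pos: [0.3955, -0.0339, 0.0499]
tool_rot: [-1.57, 0.013, -1.011]
contact_force: [-0.2, 0.2, -0.6]
opening: 0.0002
```

send_rows(
  motion=[
    [[0.003,0,0,0],[0.006,0,0,0],[0.008,0,0,0],[0.01,0,0,0],[0.0115,0,0,0],[0.0125,0,0,0],[0.013,0,0,0],[0.013,0,0,0]],
  ],
)

```text
time: 27.55
tool_pos: [0.4023, -0.0448, 0.0496]
tool_rot: [-1.57, 0.013, -1.011]
contact_force: [-0.4, 2.6, 1.7]
opening: 0.0004
```

Run:
```python
from h import *
rep()
```

```text
t 27.55 pos [ 0.4023 -0.0448  0.0496] nest [-93.6  63.1] rot [-1.57   0.013 -1.011] F [-0.4  2.6  1.7] open 0.0004 q [-0.31  0.45  2.08  0.02  0.63 -0.88]
```

Sliding contact (2.6 N). Continue in half-millimetre steps.

send_rows(
  motion=[
    [[0.0005,0,0,0],[0.001,0,0,0],[0.0015,0,0,0],[0.002,0,0,0],[0.002,0,0,0]],
  ],
)

```text
time: 28.05
tool_pos: [0.403, -0.0459, 0.0496]
tool_rot: [-1.571, 0.015, -1.012]
contact_force: [0.4, 7.7, 2.3]
opening: 0.0006
```

send_rows(
  motion=[
    [[0.0005,0,0,0],[0.001,0,0,0],[0.0015,0,0,0],[0.002,0,0,0],[0.002,0,0,0]],
  ],
)

```text
time: 28.55
tool_pos: [0.403, -0.046, 0.0496]
tool_rot: [-1.571, 0.018, -1.012]
contact_force: [-0.4, 13.7, 6.2]
opening: 0.0004
```

Run:
```python
from h import *
rep()
```

```text
t 28.55 pos [ 0.403  -0.046   0.0496] nest [-92.6  62.1] rot [-1.571  0.018 -1.012] F [-0.4 13.7  6.2] open 0.0004 q [-0.31  0.45  2.07  0.02  0.63 -0.89]
```

send_rows(
  motion=[
    [[-0.005,0,0,0],[-0.012,-0.003,0,0],[-0.014,-0.03,0,0],[-0.03,-0.07,0.01,0],[-0.06,-0.11,0.03,0],[-0.1,-0.14,0.05,0],[-0.14,-0.15,0.07,0],[-0.17,-0.15,0.09,0]],
  ],
)

```text
time: 29.35
tool_pos: [0.391, 0.1454, 0.2051]
tool_rot: [-1.567, 0.016, -1.012]
contact_force: [-0.3, 0.1, -1.0]
opening: 0.0002
```

```bash
python3 - <<'E'
from ov import *
rep()
from chk import run
run("m");d=pickle.load(open("cam_m.pkl","rb"))
crop(d["scene"],205,130,75,65,10,"pics/s_m.png")
crop(d["top"],255,190,80,65,9,"pics/t_m.png",lines=fences(d["top"],.032))
E
python3 iou.py m 2>/dev/null
```

```text
t 29.35 pos [0.391  0.1454 0.2051] nest [-147.5  246. ] rot [-1.567  0.016 -1.012] F [-0.3  0.1 -1. ] open 0.0002 q [ 0.16  0.19  1.87  0.02  1.08 -0.41]
top 0.4 (array([-2.2, -2.1]), np.float64(0.0113)) 1978
top 0.5 (array([-2.2, -2.8]), np.float64(0.006)) 1242
top 0.6 (array([-1.8, -2.5]), np.float64(0.0026)) 672
scene 0.4 (array([-10.2,  -8.3]), np.float64(-0.0139)) 19302
scene 0.5 (array([-7. , -5.1]), np.float64(0.0116)) 1829
scene 0.6 (array([-6.2, -5.6]), np.float64(0.0069)) 1107
```

View pics/t_m.png

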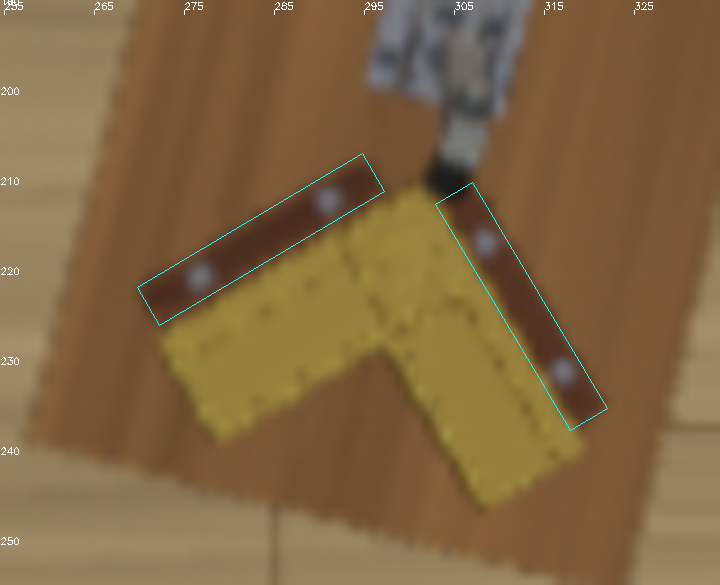

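View pics/s_m.png

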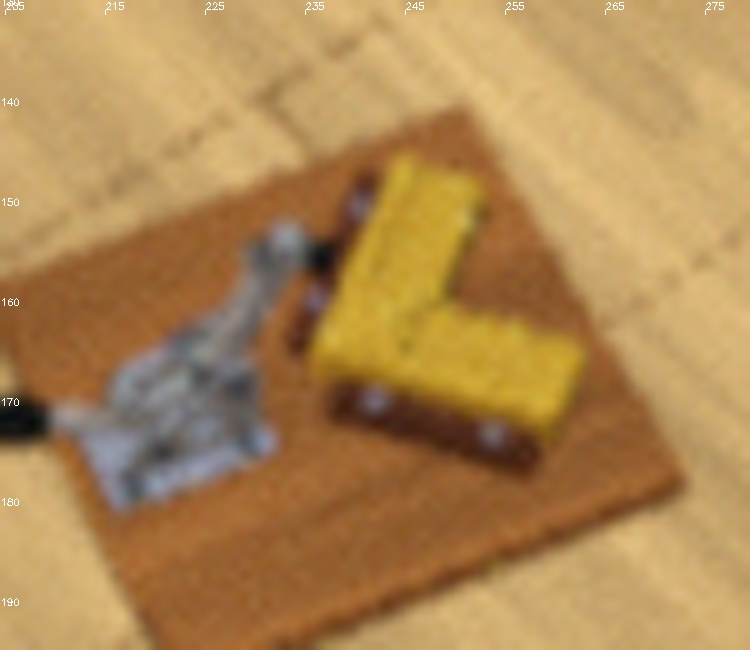

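Run:
```python
from h import *
x,y=n2w(-.097,-.008);to(x,y,.13,-.227)
```

```text
shift mm [ 217.4   69.4 -145.6] twist deg -44.71
```

send_rows(
  motion=[
    [[0.025,0.005,-0.018,-5],[0.055,0.01,-0.036,-11],[0.085,0.018,-0.055,-18],[0.115,0.028,-0.075,-25],[0.145,0.038,-0.096,-32],[0.175,0.05,-0.117,-39],[0.203,0.062,-0.136,-44],[0.2174,0.0694,-0.1456,-44.7]],
  ],
)

```text
time: 30.25
tool_pos: [0.3821, -0.1162, 0.1293]
tool_rot: [-1.557, 0.011, -0.227]
contact_force: [0.2, 0.4, 0.3]
opening: 0.0002
```

Run:
```python
from h import *
rep();x,y=n2w(-.097,-.008);to(x,y,.048,-.227)
```

```text
t 30.25 pos [ 0.3821 -0.1162  0.1293] nest [-97.2 -10.9] rot [-1.557  0.011 -0.227] F [0.2 0.4 0.3] open 0.0002 q [-0.5   0.28  2.01  0.01  0.86 -1.85]
shift mm [ 1.1 81.3  1.8] twist deg -0.0
```

send_rows(
  motion=[
    [[0.001,0.03,0.002,0],[0.001,0.055,0.002,0],[0.001,0.072,0.002,0],[0.001,0.079,0.002,0],[0.001,0.081,0.002,0],[0.001,0.081,0.002,0]],
  ],
)

```text
time: 30.85
tool_pos: [0.383, -0.1135, 0.0486]
tool_rot: [-1.558, 0.011, -0.227]
contact_force: [0.1, 0.2, 0.2]
opening: 0.0006
```

Run:
```python
from h import *
rep()
for a,b in((-.0885,-.0105),(-.084,-.006),(-.0775,.0005)):
    x,y=n2w(a,b);to(x,y,.048,-.227)
```

```text
t 30.85 pos [ 0.383  -0.1135  0.0486] nest [-96.9  -8.1] rot [-1.558  0.011 -0.227] F [0.1 0.2 0.2] open 0.0006 q [-0.49  0.44  2.09  0.02  0.62 -1.85]
shift mm [ 8.4  0.5 -2.4] twist deg -0.01
shift mm [12.9  0.5  2.1] twist deg -0.01
shift mm [19.4  0.5  8.6] twist deg -0.01
```

send_rows(
  motion=[
    [[0.004,0,-0.001,0],[0.0084,0,-0.0024,0],[0.0105,0,-0.0003,0],[0.0125,0,0.0017,0],[0.0145,0,0.0037,0],[0.016,0,0.0052,0],[0.017,0,0.0062,0],[0.018,0,0.0072,0]],
  ],
)

```text
time: 31.65
tool_pos: [0.4017, -0.1103, 0.0484]
tool_rot: [-1.558, 0.012, -0.227]
contact_force: [-3.4, -2.6, 0.5]
opening: 0.0005
```

send_rows(
  motion=[
    [[0.0005,0,0.0005,0],[0.001,0,0.001,0],[0.0015,0,0.0015,0],[0.002,0,0.002,0],[0.002,0,0.002,0]],
  ],
)

```text
time: 32.15
tool_pos: [0.4028, -0.1097, 0.0482]
tool_rot: [-1.559, 0.015, -0.226]
contact_force: [-9.0, -10.2, 0.8]
opening: 0.0004
```

Run:
```python
from h import *
rep()
```

```text
t 32.15 pos [ 0.4028 -0.1097  0.0482] nest [-78.5   0. ] rot [-1.559  0.015 -0.226] F [ -9.  -10.2   0.8] open 0.0004 q [-0.46  0.47  2.04  0.01  0.65 -1.81]
```

send_rows(
  motion=[
    [[0.0007,0,0.0007,0],[0.0014,0,0.0014,0],[0.002,0,0.002,0],[0.002,0,0.002,0]],
  ],
)

```text
time: 32.55
tool_pos: [0.4031, -0.1095, 0.0479]
tool_rot: [-1.562, 0.019, -0.224]
contact_force: [-13.5, -14.0, 3.7]
opening: 0.0001
```

send_rows(
  motion=[
    [[-0.004,0,-0.002,0],[-0.012,0,-0.002,0],[-0.018,-0.02,0,0],[-0.02,-0.06,0,0],[-0.02,-0.1,0.02,0],[-0.02,-0.13,0.06,0],[-0.015,-0.15,0.105,0],[-0.01,-0.17,0.15,0]],
  ],
)

```text
time: 33.35
tool_pos: [0.4296, 0.0385, 0.221]
tool_rot: [-1.561, 0.017, -0.225]
contact_force: [0.4, -1.2, 0.3]
opening: 0.0007
```

send_rows(
  motion=[
    [[0,0,0.04,0],[0,0,0.08,0],[0,0,0.12,0],[0,0,0.14,0]],
  ],
)

```text
time: 33.75
tool_pos: [0.4606, 0.1782, 0.2223]
tool_rot: [-1.559, 0.017, -0.223]
contact_force: [-0.1, -0.3, 0.3]
opening: 0.0003
```

```bash
python3 - <<'E'
from ov import *
rep()
from chk import run
run("n");d=pickle.load(open("cam_n.pkl","rb"))
crop(d["scene"],205,130,75,65,10,"pics/s_n.png")
crop(d["top"],255,190,80,65,9,"pics/t_n.png",lines=fences(d["top"],.032))
E
python3 iou.py n 2>/dev/null
```

```text
t 33.75 pos [0.4606 0.1782 0.2223] nest [-87.  293.6] rot [-1.559  0.017 -0.223] F [-0.1 -0.3  0.3] open 0.0003 q [ 0.2   0.32  1.65  0.02  1.19 -1.15]
top 0.4 (array([ 0.1, -0.2]), np.float64(0.0026)) 1870
top 0.5 (array([ 0. , -0.4]), np.float64(0.0063)) 1075
top 0.6 (array([ 0.1, -0.6]), np.float64(0.0019)) 647
scene 0.4 (array([-9. , -6.2]), np.float64(0.003)) 16749
scene 0.5 (array([-5.6, -4.2]), np.float64(-0.0014)) 1771
scene 0.6 (array([-3.9, -3.8]), np.float64(-0.0041)) 1488
```

View pics/t_n.png

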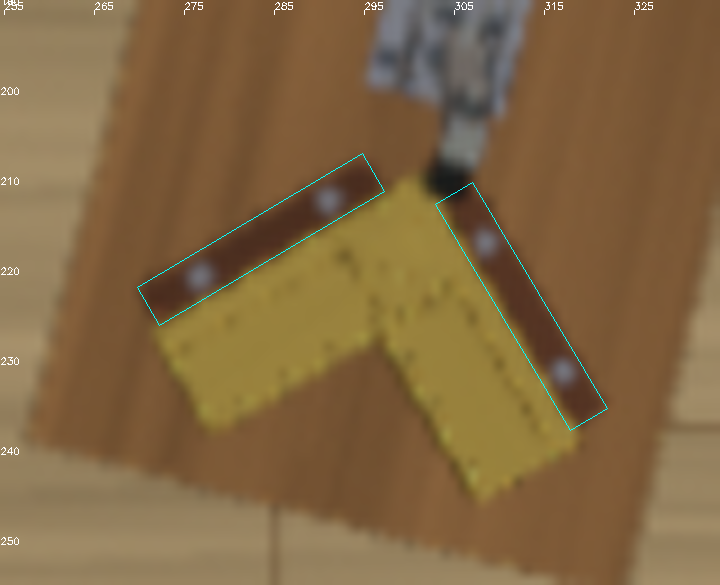

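View pics/s_n.png

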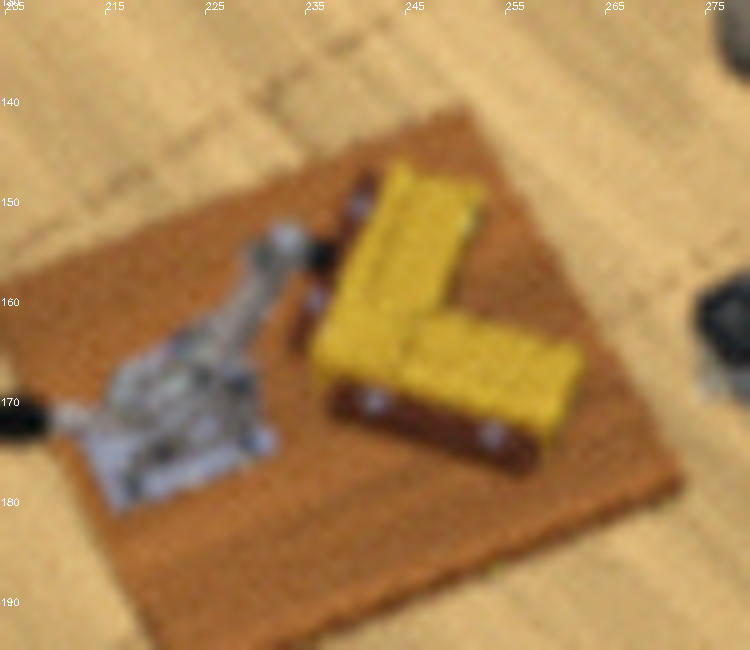

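Run:
```python
from h import *
x,y=n2w(.196,.0);to(x,y,.22,-.227)
```

```text
shift mm [ 281.2   -6.  -294.5] twist deg 0.32
```

send_rows(
  motion=[
    [[0.033,-0.001,-0.034,0.3],[0.066,-0.002,-0.068,0.3],[0.1,-0.003,-0.103,0.3],[0.134,-0.004,-0.138,0.3],[0.168,-0.005,-0.173,0.3],[0.202,-0.006,-0.208,0.3],[0.236,-0.006,-0.246,0.3],[0.27,-0.006,-0.282,0.3]],
  ],
)

```text
time: 34.65
tool_pos: [0.6616, -0.1593, 0.2204]
tool_rot: [-1.56, 0.017, -0.228]
contact_force: [1.2, 0.3, -0.3]
opening: 0.0006
```

Run:
```python
from h import *
rep();x,y=n2w(.196,.0);to(x,y,.22,-.227);to(x,y,.106,-.227)
```

```text
t 34.65 pos [ 0.6616 -0.1593  0.2204] nest [184.8   9.9] rot [-1.56   0.017 -0.228] F [ 1.2  0.3 -0.3] open 0.0006 q [-0.35  0.67  1.06  0.01  1.43 -1.7 ]
shift mm [11.2  0.1 -9.9] twist deg -0.03
shift mm [ 13.2 114.1 -11.2] twist deg -0.03
```

send_rows(
  motion=[
    [[0.011,0,-0.01,0],[0.0125,0.02,-0.011,0],[0.013,0.05,-0.011,0],[0.013,0.08,-0.011,0],[0.013,0.1,-0.011,0],[0.013,0.111,-0.011,0],[0.013,0.114,-0.011,0],[0.013,0.114,-0.011,0]],
  ],
)

```text
time: 35.45
tool_pos: [0.6701, -0.1717, 0.1065]
tool_rot: [-1.559, 0.017, -0.228]
contact_force: [0.6, 0.5, 0.7]
opening: 0.0004
```

Run:
```python
from ov import *
rep()
from chk import run
run("o");d=pickle.load(open("cam_o.pkl","rb"))
crop(d["scene"],165,110,95,75,8,"pics/s_o.png")
for a,z in((.17,.108),(.15,.115),(.13,.122),(.11,.13),(.095,.135),(.08,.14),(.072,.14)):
    x,y=n2w(a,0);to(x,y,z,-.227)
```

```text
t 35.45 pos [ 0.6701 -0.1717  0.1065] nest [195.9  -0.2] rot [-1.559  0.017 -0.228] F [0.6 0.5 0.7] open 0.0004 q [-0.37  0.78  1.17  0.01  1.21 -1.71]
shift mm [-26.5  -0.    0.1] twist deg -0.04
shift mm [-46.6  -6.8   0.1] twist deg -0.04
shift mm [-66.7 -13.5   0.2] twist deg -0.04
shift mm [-86.8 -21.2   0.2] twist deg -0.04
shift mm [-101.9  -25.9    0.3] twist deg -0.04
shift mm [-116.9  -30.7    0.3] twist deg -0.04
shift mm [-124.9  -30.6    0.3] twist deg -0.04
```

View pics/s_o.png

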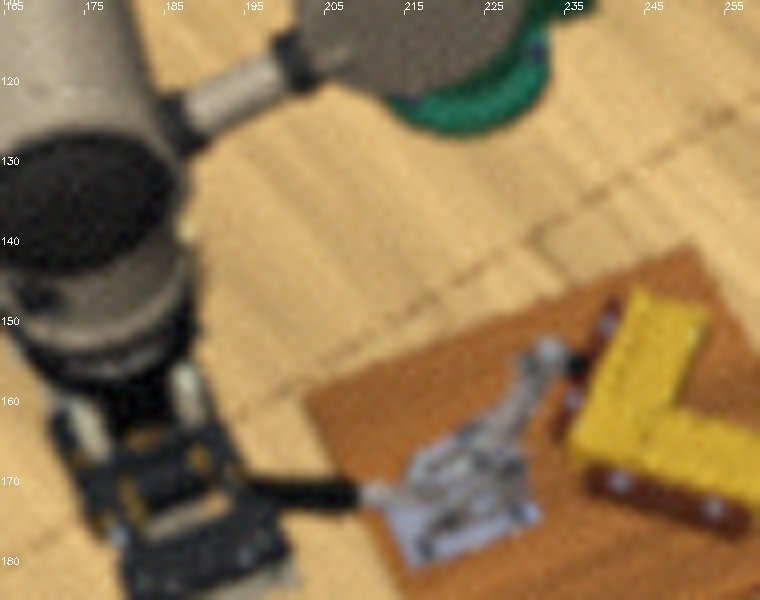

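send_rows(
  motion=[
    [[-0.013,0,0,0],[-0.026,0,0,0],[-0.036,-0.0035,0,0],[-0.046,-0.007,0,0],[-0.056,-0.0105,0,0],[-0.066,-0.0135,0,0],[-0.076,-0.0175,0,0],[-0.086,-0.021,0,0]],
  ],
)

```text
time: 36.35
tool_pos: [0.5868, -0.1525, 0.1305]
tool_rot: [-1.56, 0.014, -0.228]
contact_force: [4.2, -1.6, 1.3]
opening: 0.0004
```

Run:
```python
from ov import *
rep()
from chk import run
run("p");d=pickle.load(open("cam_p.pkl","rb"))
crop(d["scene"],165,110,95,75,8,"pics/s_p.png")
```

```text
t 36.35 pos [ 0.5868 -0.1525  0.1305] nest [110.4  -0.3] rot [-1.56   0.014 -0.228] F [ 4.2 -1.6  1.3] open 0.0004 q [-0.38  0.61  1.44  0.01  1.11 -1.73]
```

View pics/s_p.png

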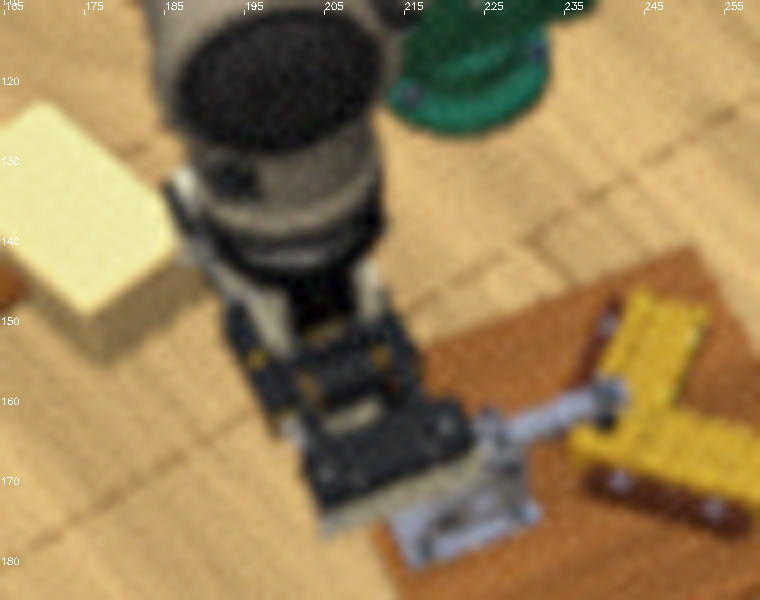

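Bar coming down onto the corner block. Continue past dead centre.

send_rows(
  motion=[
    [[-0.006,-0.002,0,0],[-0.012,-0.004,0,0],[-0.018,-0.006,0,0],[-0.024,-0.008,0,0],[-0.03,-0.01,0,0],[-0.034,-0.01,0,0],[-0.037,-0.01,0,0],[-0.039,-0.01,0,0]],
  ],
)

```text
time: 37.25
tool_pos: [0.5523, -0.1448, 0.1419]
tool_rot: [-1.56, 0.004, -0.228]
contact_force: [17.6, -2.6, -9.8]
opening: 0.0005
```

Run:
```python
from ov import *
rep()
from chk import run
run("q");d=pickle.load(open("cam_q.pkl","rb"))
crop(d["scene"],165,110,95,75,8,"pics/s_q.png")
```

```text
t 37.25 pos [ 0.5523 -0.1448  0.1419] nest [75.  -0.5] rot [-1.56   0.004 -0.228] F [17.6 -2.6 -9.8] open 0.0005 q [-0.4   0.53  1.54  0.01  1.07 -1.74]
```

View pics/s_q.png

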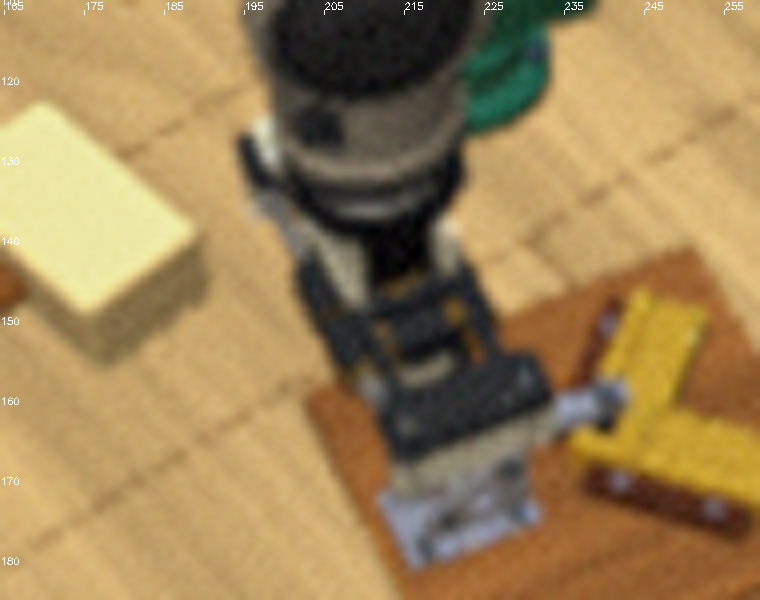

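send_rows(
  motion=[
    [[0.008,0,0,0],[0.02,0,0,0],[0.035,0,0,0],[0.045,-0.03,0,0],[0.05,-0.07,0,0],[0.05,-0.11,0.03,0],[0.045,-0.13,0.07,0],[0.04,-0.13,0.115,0]],
  ],
)

```text
time: 38.15
tool_pos: [0.6187, -0.0432, 0.2769]
tool_rot: [-1.561, -0.003, -0.23]
contact_force: [0.2, -0.4, -0.2]
opening: 0.0007
```

send_rows(
  motion=[
    [[0,0,0.04,0],[0,0,0.08,0],[0,0,0.12,0],[0,0,0.16,0],[0,0,0.2,0],[0,0,0.2,0]],
  ],
)

```text
time: 38.75
tool_pos: [0.664, 0.1567, 0.2781]
tool_rot: [-1.559, -0.001, -0.225]
contact_force: [-0.1, -1.0, 0.8]
opening: 0.0002
```

```bash
python3 - <<'E'
from ov import *
rep()
from chk import run
run("r");d=pickle.load(open("cam_r.pkl","rb"))
crop(d["scene"],195,130,80,65,9,"pics/s_r.png")
crop(d["top"],250,165,85,80,7,"pics/t_r.png",lines=fences(d["top"],.032))
cv2.imwrite("pics/full_r.png",d["scene"]["frame"][:,:,::-1])
# handle: locked grip top centre/ base predicted
for n in d:
    print(n,[proj(d[n],[[*n2w(.068+r*np.sin(-.15+q),0),.036+r*np.cos(-.15+q)] for r in(.046,.118)]).round(1).tolist() for q in(0,.12)])
E
python3 iou.py r 2>/dev/null|head -3
```

```text
t 38.75 pos [0.664  0.1567 0.2781] nest [116.1 318.4] rot [-1.559e+00 -1.000e-03 -2.250e-01] F [-0.1 -1.   0.8] open 0.0002 q [ 0.11  0.63  0.98  0.01  1.53 -1.23]
scene [[[219.5, 165.1], [220.9, 152.7]], [[218.1, 165.6], [217.2, 153.9]]]
top [[[308.6, 186.3], [312.0, 187.0]], [[309.0, 184.3], [313.4, 181.7]]]
top 0.4 (array([-1.1, -0.2]), np.float64(0.0117)) 3513
top 0.5 (array([-0.1,  0. ]), np.float64(0.0121)) 2940
top 0.6 (array([ 0.1, -0.6]), np.float64(0.001)) 2646
```

View pics/s_r.png

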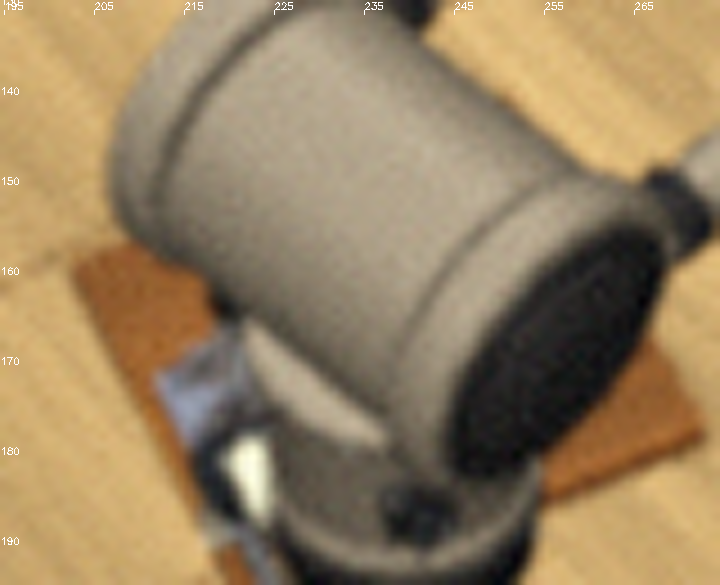

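View pics/t_r.png

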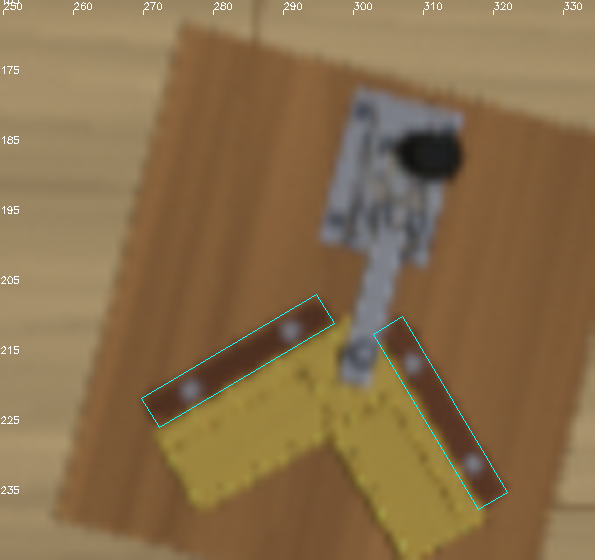

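View pics/full_r.png

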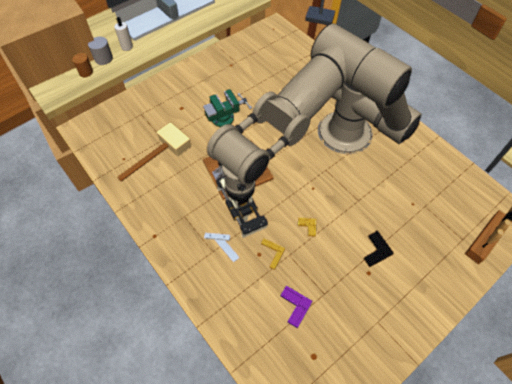

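send_rows(
  motion=[
    [[-0.02,0,0.03,0],[-0.04,0,0.06,0],[-0.06,0,0.09,0],[-0.08,0,0.12,0],[-0.1,0,0.15,0],[-0.12,0,0.18,0],[-0.14,0,0.2,0],[-0.14,0,0.2,0]],
  ],
)

```text
time: 39.65
tool_pos: [0.5711, 0.3805, 0.28]
tool_rot: [-1.561, -0.0, -0.226]
contact_force: [0.3, -0.0, 0.1]
opening: 0.0005
```

Run:
```python
from ov import *
rep()
from chk import run
run("s");d=pickle.load(open("cam_s.pkl","rb"))
crop(d["scene"],195,130,80,65,9,"pics/s_s.png",lines=samp(d["scene"],-.002,-.002,0,.039))
d0=load()
# bystander shift check: image difference
for n in d:
    df=np.abs(d[n]["frame"].astype(int)-d0[n]["frame"]).max(2)
    for k,b in dict(mallet=(360,80,60,115),square=(200,115,60,35),narrow=(160,150,45,35),small=(160,210,40,32)).items():
        if n=="top": x,y,w,h=b;print(k,(df[y:y+h,x:x+w]>40).sum())
cv2.imwrite("pics/top_s.png",d["top"]["frame"][:,:,::-1])
```

```text
t 39.65 pos [0.5711 0.3805 0.28  ] nest [-24.9 515.5] rot [-1.561 -0.    -0.226] F [ 0.3 -0.   0.1] open 0.0005 q [ 0.47  0.64  0.96  0.01  1.54 -0.87]
mallet 0
square 0
narrow 0
small 0
```

View pics/s_s.png

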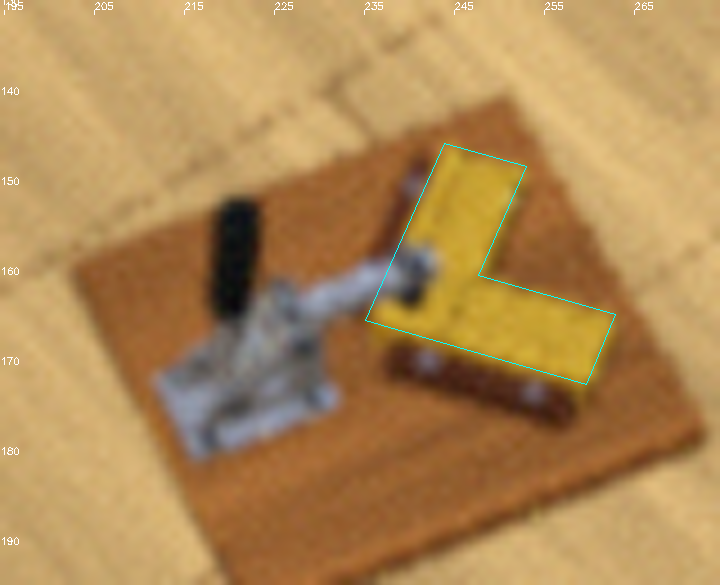

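View pics/top_s.png

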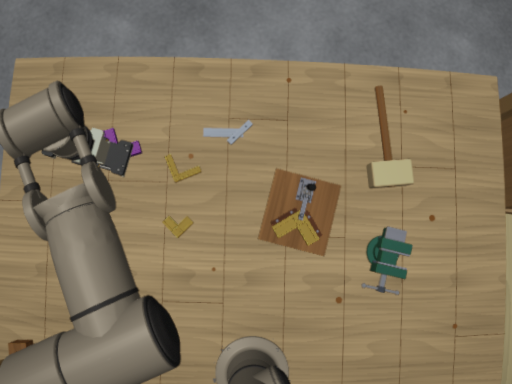

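Handle is locked as in the start view, the pad rests on the corner block, the sample is flush on both fences, and the bystanders have not moved.

```bash
python3 -c "
from cell import hand_in
print(hand_in())"
```

```text
the job is handed in; nothing more can be done
None
```

The broad gilt sample is clamped face up in the corner jig with the handle thrown back over centre, and I handed the job in at about 40 s of the 70 s allowed.

**How it went:** I opened the clamp, then picked the sample up by one leg and set it down short of the fences. A straight push into the inner corner jammed. I had to seat it in several separate pushes on the legs before closing the handle.

**Last checks:**
- **Fit in the fences:** just before clamping, the top camera put the corner within about 0.5 mm of the fence corner and turned less than 0.01 rad. After clamping, with the bar partly hiding the sample, the fits varied more: up to 1.1 mm and 0.012 rad, still inside the limits.
- **Clamp:** the grip in the top picture is where it was when locked at the start, and the pad sits on the corner block. I could not measure the pad force directly.
- **Other objects:** the regions around the other two samples, the mallet and the mitre square show no change from the first top picture. The arm was clear and read no contact force.

**Disagreement:** the scene camera put the sample about 4–6 mm off. Its own fit of the jig was also 2–3 mm off and its gold outline was unreliable there. I trusted the top camera, which matched the board and fences closely.

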